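# Pack up the board-cleaning corner

### The job

Pack up the cleaning corner: swing the caddy's keeper bar down towards you, stand every tall pump dispenser inside the grey caddy, then swing the keeper bar back up fully home. The dispensers are top-heavy, so hold them high, move them gently and never let one tip over. Also turn both square rinse cups over so that they stand mouth-down on the grey drying mat, and leave the test fixture, solder spool and amber tape roll where they are.

Things in the scene. Friction and masses are not known exactly. Their poses are not given: they have to be found in the camera images.
- caddy: grey sheet-metal caddy fixed to the bench, 104 mm (x) by 180 mm (y) outside, walls 4 mm; its floor is 6 mm above the bench, back (+x) and end walls reach 42 mm, the front (-x) lip 18 mm. Origin at the centre of the underside, x from front to back, y along its length. The inside takes three dispensers in a row along y, 55 mm apart
- keeper (a joint): keeper bar of the caddy, hinged about an axis parallel to the caddy's y at x = -44 mm, z = 33 mm in the caddy frame: 0 = fully up (home, bar 50 mm straight above the hinge), grows as the bar swings down to the front (-x) to its stop at 1.1 rad; count it open beyond 0.8. Stiff hinge: it stays where it is left; about 2 to 4 N at the bar moves it; both ends of its travel are hard stops, so push it home slowly
- keeper_grip (a point): centre of the red sleeve, 16 mm diameter and 50 mm long along the caddy's y, on the end of the keeper bar; it overhangs the caddy's +y end (130 mm from the caddy's middle), with free space in front, behind and below, so it can be pinched from above (fingers in front and behind) and led round its 50 mm arc; merely pushing it back when it is low tends to wedge it. 83 mm above the bench when up
- mat: ribbed grey drying mat fixed to the bench, 130 mm (x) by 200 mm (y), 4 mm thick; origin at the centre of its underside
- dispenser_1: tall slim white pump dispenser with a blue band and a heavy steel head: body 40 mm diameter and 100 mm high, black neck 24 mm diameter to 112 mm, steel head 40 mm diameter from 112 to 152 mm, dished top at 155 mm; 0.35 kg on average, centre of mass about 105 mm above the foot, so it tips beyond about 11 degrees and should be held by the steel head. Origin at the centre of the underside, z up through the head. One of two or three present (absent ones read None)
- dispenser_2: tall slim white pump dispenser with a blue band and a heavy steel head: body 40 mm diameter and 100 mm high, black neck 24 mm diameter to 112 mm, steel head 40 mm diameter from 112 to 152 mm, dished top at 155 mm; 0.35 kg on average, centre of mass about 105 mm above the foot, so it tips beyond about 11 degrees and should be held by the steel head. Origin at the centre of the underside, z up through the head. One of two or three present (absent ones read None)
- dispenser_3: tall slim white pump dispenser with a blue band and a heavy steel head: body 40 mm diameter and 100 mm high, black neck 24 mm diameter to 112 mm, steel head 40 mm diameter from 112 to 152 mm, dished top at 155 mm; 0.35 kg on average, centre of mass about 105 mm above the foot, so it tips beyond about 11 degrees and should be held by the steel head. Origin at the centre of the underside, z up through the head. One of two or three present (absent ones read None)
- cup_blue: blue square rinse cup, 56 x 56 mm outside and 70 mm high, walls and base 4 mm, 0.09 kg, open at one end. Origin at the centre of the outside of its closed base, z from the base towards the open mouth (z points up at the start, must point down in the end; the origin is then 70 mm above the mat); x and y square to the sides. It lies steadily on any of its flat sides. May be nudged during the run
- cup_yellow: yellow square rinse cup, 56 x 56 mm outside and 70 mm high, walls and base 4 mm, 0.09 kg, open at one end. Origin at the centre of the outside of its closed base, z from the base towards the open mouth (z points up at the start, must point down in the end; the origin is then 70 mm above the mat); x and y square to the sides. It lies steadily on any of its flat sides. May be nudged during the run
- test_fixture: brown test block with pins, 90 x 60 x 34 mm, bystander behind the mat; origin at the centre of the underside
- solder_spool: reel of solder with blue flanges, 65 x 120 x 48 mm with its loose wire end, bystander right of the mat; origin at the centre of the underside
- heat_tape: roll of amber tape, 58 mm diameter, 16 mm high, bystander at the front left; origin at the centre of the underside

How it is judged:
On the way, in this order (a step that is already met when the one before it is completed fails the run):
1. the keeper bar has been swung down (open beyond 0.8 rad) (value of joint keeper above 0.8 rad), for 0.2 s.
2. every dispenser stands upright in the caddy while the keeper bar is still down (x of dispenser_1 in the frame of caddy between -0.034 and 0.034 m and y of dispenser_1 in the frame of caddy between -0.072 and 0.072 m and z of each of dispenser_1, dispenser_2, dispenser_3 in the frame of caddy below 0.01 m and angle between each of dispenser_1, dispenser_2, dispenser_3's own z axis and vertical below 0.08 rad and linear speed of each of dispenser_1, dispenser_2, dispenser_3 below 0.03 m/s and x of dispenser_2 in the frame of caddy between -0.034 and 0.034 m and y of dispenser_2 in the frame of caddy between -0.072 and 0.072 m and x of dispenser_3 in the frame of caddy between -0.034 and 0.034 m and y of dispenser_3 in the frame of caddy between -0.072 and 0.072 m and value of joint keeper above 0.5 rad), for 0.3 s.
3. the keeper bar has been swung back up (value of joint keeper below 0.1 rad), for 0.2 s.
At the end, for the whole second after the job is handed in: Every dispenser present stands upright (within 0.08 rad) on the caddy floor, the keeper bar is up (below 0.1 rad), and both cups stand mouth-down flat (within 0.1 rad) on the mat, their middles at least 10 mm inside its edges; all at rest (x of dispenser_1 in the frame of caddy between -0.034 and 0.034 m and y of dispenser_1 in the frame of caddy between -0.072 and 0.072 m and z of each of dispenser_1, dispenser_2, dispenser_3 in the frame of caddy below 0.01 m and angle between each of dispenser_1, dispenser_2, dispenser_3's own z axis and vertical below 0.08 rad and linear speed of each of dispenser_1, dispenser_2, dispenser_3, cup_blue, cup_yellow below 0.03 m/s and x of dispenser_2 in the frame of caddy between -0.034 and 0.034 m and y of dispenser_2 in the frame of caddy between -0.072 and 0.072 m and x of dispenser_3 in the frame of caddy between -0.034 and 0.034 m and y of dispenser_3 in the frame of caddy between -0.072 and 0.072 m and x of cup_blue in the frame of mat between -0.055 and 0.055 m and y of cup_blue in the frame of mat between -0.09 and 0.09 m and z of each of cup_blue, cup_yellow in the frame of mat below 0.08 m and angle between each of cup_blue, cup_yellow's own z axis and vertical above 3.04 rad and x of cup_yellow in the frame of mat between -0.055 and 0.055 m and y of cup_yellow in the frame of mat between -0.09 and 0.09 m and value of joint keeper below 0.1 rad); the robot touches nothing.
It fails at once if a dispenser tips by more than 0.45 rad (angle between any of dispenser_1, dispenser_2, dispenser_3's own z axis and vertical above 0.45 rad).
It fails at once if the test fixture, solder spool or tape roll is moved by more than 30 mm (distance of any of test_fixture, solder_spool, heat_tape from where it was at the start of the episode above 0.03 m).
Of dispenser_1, dispenser_2, dispenser_3 only 2 to 3 are there at a start; the rules pass over those that are not, and their reading is None.
At some moment in a run one of cup_blue, cup_yellow may be knocked a few centimetres aside while the robot is not near it.
It also fails if it takes over 210 s, if anything falls off the work surface, if the arm or the gripper's body presses on something with over 40 N, if the wrist force passes 120 N, or if a joint passes its speed limit or range.

### The arm

A 6-joint arm with a two-finger parallel gripper is mounted at the origin on a cart in front of the work surface, level with it; the furniture and walls round the work are solid. World frame = base frame: x ahead of the robot, y to its left, z up, the work surface at z = 0. Lengths are in m, angles in rad, forces in N, time in s.
With the tool pointing down it reaches from about 0.375 to 0.9 m from the base axis. Payload 3.1 kg.
Tool frame: the origin (TCP) lies midway between the tips of the shut fingers; the grasp point (between the pads) lies robot.grip_point_offset behind it (robot.grip_point_offset is the distance from the TCP to the grasp point, in m); z points along the fingers, y is the direction in which the jaws open and shut (so a half turn about z gives the same grasp; the last joint's range is limited). The gripper opens to 87 mm and grips with 3 to 60 N. Pads are 19 mm wide; open, the fingers measure 117 mm over their backs; the gripper's body (75 mm by 190 mm) begins 51 mm behind the grasp point.
Start: joints at [-1.458, 0.527, 1.433, -0, 1.181, -0.178], TCP at [0.179, -0.599, 0.223] pointing down, gripper open.
Joint ranges: [-3.08, 3.08], [-0.75, 2.2], [0.22, 2.44], [-1.43, 4.57], [0, 2.65], [-2.85, 2.85]. Speed limits (rad/s): [2.79, 2.79, 3.14, 3.14, 3.14, 3.14].

### API

Orientations are given as a unit quaternion [x, y, z, w].
In Python, from rig import robot, cams, hand_in gives the robot as it stands. The module is installed in compiled form; this text tells all that it offers.
- The arm moves only by the tool send_rows, never from a script. Its argument "steps" is one flat list of numbers, 5 for each row, row after row: the finger opening in m, from 0 to 0.087, then the shift along the tool's x, y, z in m, then the turn about the tool's z in rad. A call has 1 to 8 rows; each row is the pose to reach, as a shift and turn from the pose measured when the call began, along the tool's axes at that moment; what a row does not reach only later rows make up. A row lasts 1/8 s, in which the tool goes at most 62.5 mm and 10.7 degrees, less where a joint would pass 70% of its speed; a pose out of reach is approached as far as the arm can. A call with a gripper value outside its range is refused whole. The fingers move at their own pace and stop on an object; "force" is the grip in N (left out, the last holds). Time passes only in rows, so rows that repeat a pose let the fingers close. It gives the time, the measured TCP pose, the force and the opening at its end, in the units of the state.
- robot.get_obs(): the state, without advancing time (a new reading comes with each control period).
- cams.camera(name): name is "side" or "top"; returns a dict with "color" (400x640x3 uint8, red, green, blue), "range_z" (400x640 float32, m along the optical axis (not along the pixel's ray), 0 where there is no reading), "intrinsics" (3x3 intrinsics, pixels), "k1" (the pictures are not rectified: a ray, as slopes to the right and down, at radius r is drawn at 1 + k1 r^2 times it, then the intrinsics apply), "extrinsics" (4x4, takes a point from camera to world coordinates). Camera axes: x right, y down, z forward; pixel columns grow to the right and rows downward; lengths in m; the calibration is good to about 2 mm. A picture is of the moment at which its call begins.
- hand_in(): hands the job in, once; it reports no verdict.
The state is a dict: "time": time; "q": joint angles; "joint_velocities": joint speeds; "joint_torque": joint torques, N m; "position": TCP position; "tool_rot": TCP orientation; "ft_force": force on the tool from outside, world axes, zero at the start; "moment": the same for the moment, N m; "grip_width": finger opening in m.
Only numpy, scipy, OpenCV 4.12 (cv2) and the standard library are available. Lean on these libraries where they do the work, as an engineer would, in place of code of your own. Each camera call takes 0.05 s, during which the arm holds its last target.

## Working session

There is one attempt and no reset: what is moved stays moved. The work goes in short steps, Python scripts to look and compute and a tool call to move; the robot and the scene stay as the last step left them, time stands still between calls to the robot, and variables do not carry over. Pictures are saved under pics/ and viewed, and the job is handed in when it is done.

Besides the shell and the picture viewer there is one more tool, called after "Emit:" as a command line: name --argument value ..., lists and objects as JSON in quotes. send_rows: Moves the arm, as the interface text tells. Its arguments: {"type":"object","properties":{"steps":{"type":"array","items":{"type":"number"}},"force":{"type":"number"}},"required":["steps"]}

```bash
mkdir -p pics; ls; python3 - <<'E'
from rig import robot,cams
import cv2,numpy as np
print(robot.get_obs(), robot.grip_point_offset)
for n in ("top","side"):
    c=cams.camera(n); cv2.imwrite(f"pics/{n}0.png",c["color"][:,:,::-1])
    print(n,c["intrinsics"],c["k1"],c["extrinsics"])
    np.savez(f"{n}0.npz",**c)
E
```

```text
pics
{'time': 0.0, 'q': array([-1.45848867e+00,  5.28469807e-01,  1.43390983e+00, -3.20002172e-05,
        1.18139199e+00, -1.78514205e-01]), 'joint_velocities': array([ 0.00019644, -0.00059938,  0.00075013,  0.00015102,  0.00026366,
        0.00209445]), 'joint_torque': array([-1.02501355e-03, -4.40039492e+01, -1.76592636e+01,  6.33795164e-02,
        5.81788807e-02, -1.48799109e-04]), 'position': array([ 0.17913912, -0.59800639,  0.22156701]), 'tool_rot': array([ 9.89444976e-01,  1.44904978e-01,  2.12714260e-05, -1.08937864e-03]), 'ft_force': array([ 0.49894095, -0.57663415,  0.45476358]), 'moment': array([ 0.01994353,  0.01087497, -0.0311324 ]), 'grip_width': 0.08713952998131139} 0.0187
top [[413.01573586   0.         315.26095806]
 [  0.         413.01573586 196.78181951]
 [  0.           0.           1.        ]] -0.04767989614432737 [[-0.02107341 -0.99835255  0.05336764  0.51177309]
 [-0.99974192  0.02058955 -0.00960013 -0.07779613]
 [ 0.0084855  -0.05355618 -0.99852878  1.35359587]
 [ 0.          0.          0.          1.        ]]
side [[492.37015802   0.         315.2050386 ]
 [  0.         492.37015802 201.13370468]
 [  0.           0.           1.        ]] 0.04055695527516431 [[-0.99106726 -0.08403341  0.10355707  0.41360944]
 [-0.13331195  0.60276637 -0.78670237  1.16233363]
 [ 0.00368856 -0.79348036 -0.60858468  1.05782004]
 [ 0.          0.          0.          1.        ]]
```

View pics/top0.png

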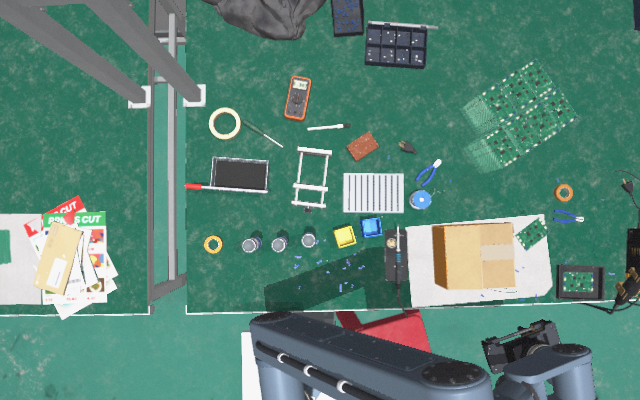

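View pics/side0.png

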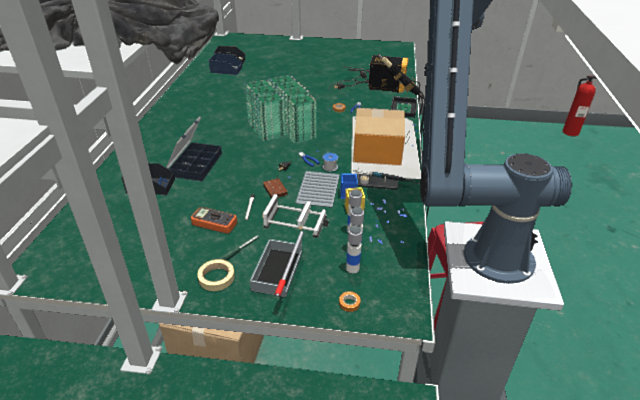

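```bash
cat > h.py <<'E'
import numpy as np,cv2
def load(n,tag): 
    d=np.load(f"{n}{tag}.npz"); return {k:d[k] for k in d.files}
def snap(n,tag):
    from rig import cams
    c=cams.camera(n); np.savez(f"{n}{tag}.npz",**c); return c
def cloud(c):
    K=c["intrinsics"];k1=float(c["k1"]);E=c["extrinsics"];z=c["range_z"]
    v,u=np.mgrid[0:400,0:640]
    pts=np.stack([u,v],-1).reshape(-1,1,2).astype(np.float64)
    s=cv2.undistortPoints(pts,K,np.array([k1,0,0,0,0]),None,None,None,(3,50,1e-10)).reshape(400,640,2) if False else cv2.undistortPoints(pts,K,np.array([k1,0,0,0,0])).reshape(400,640,2)
    P=np.concatenate([s*z[...,None],z[...,None]],-1)
    W=P@E[:3,:3].T+E[:3,3]; W[z<=0]=np.nan
    return W
def proj(c,p):
    E=c["extrinsics"];q=(np.asarray(p,float)-E[:3,3])@E[:3,:3]
    s=q[...,:2]/q[...,2:];r2=(s**2).sum(-1,keepdims=True);s=s*(1+float(c["k1"])*r2)
    K=c["intrinsics"];return s*[K[0,0],K[1,1]]+[K[0,2],K[1,2]]
def crop(c,u0,v0,u1,v1,f,name):
    im=c["color"][v0:v1,u0:u1,::-1]
    cv2.imwrite(f"pics/{name}.png",cv2.resize(im,None,fx=f,fy=f,interpolation=cv2.INTER_CUBIC))
E
python3 - <<'E'
from h import *
c=load("top","0");W=cloud(c)
crop(c,150,130,450,290,2.6,"t0c")
for n,(u,v) in dict(d1=(250,244),d2=(278,243),d3=(308,240),yel=(345,237),blu=(371,228),grip=(193,187),mat=(373,193),cad=(240,175),spool=(421,200),tape=(206,244),post=(172,150),wf=(312,187),bench=(290,220)).items():
    print(n,np.round(W[v,u],3))
s=load("side","0"); crop(s,180,140,440,320,3,"s0c")
E
```

```text
d1 [0.443 0.102 0.153]
d2 [0.444 0.022 0.15 ]
d3 [ 0.451 -0.066  0.155]
yel [ 0.45  -0.185  0.   ]
blu [ 0.478 -0.271  0.005]
grip [0.617 0.286 0.087]
mat [ 0.592 -0.28   0.004]
cad [0.66  0.154 0.005]
spool [ 0.565 -0.428  0.041]
tape [0.438 0.264 0.022]
post [ 0.805  0.489 -0.32 ]
wf [ 0.612 -0.081  0.057]
bench [ 0.51  -0.006 -0.002]
```

View pics/t0c.png

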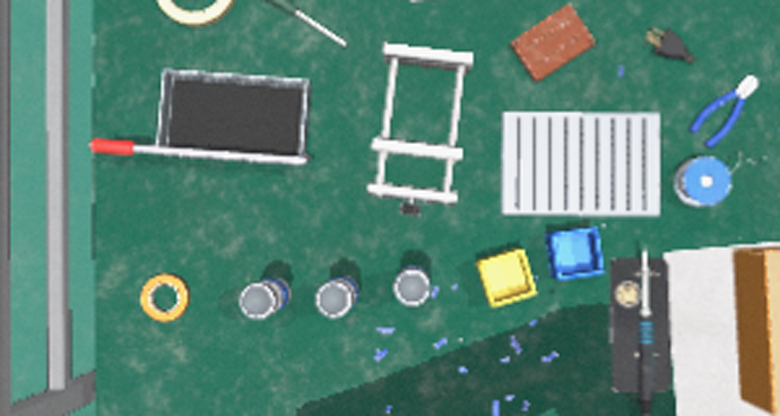

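View pics/s0c.png

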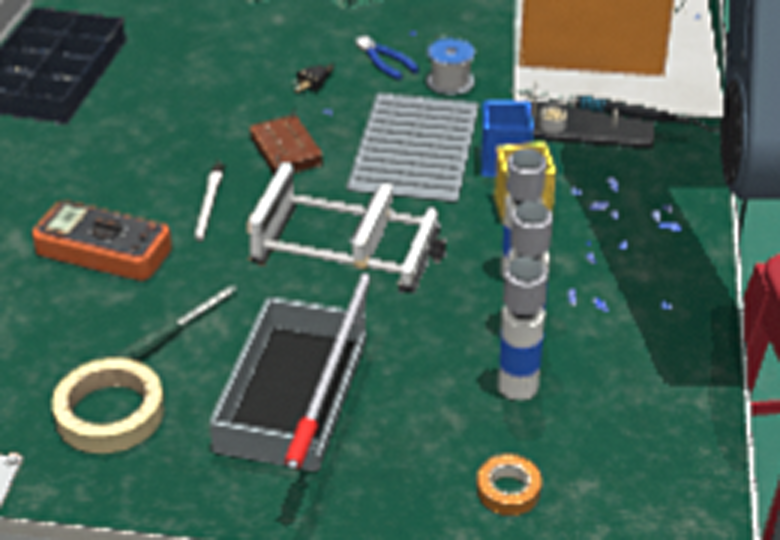

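```bash
cat > m.py <<'E'
from h import *
def rect(mask):
    p=mask.astype(np.float32); return cv2.minAreaRect(p)
E
python3 - <<'E'
from h import *
c=load("top","0");W=cloud(c);X,Y,Z=W[...,0],W[...,1],W[...,2]
C=c["color"].astype(int)
def reg(u0,v0,u1,v1):
    m=np.zeros((400,640),bool);m[v0:v1,u0:u1]=1;return m
def show(n,m):
    p=W[m];r=cv2.minAreaRect((p[:,:2]*1000).astype(np.float32))
    print(n,m.sum(),"c",np.round(p.mean(0),4),"zr",np.round(np.percentile(p[:,2],[5,50,95]),3),"rect",np.round(r[0],1),np.round(r[1],1),round(r[2],1))
show("dhead1",reg(235,230,262,260)&(Z>.12)); show("dhead2",reg(265,230,292,260)&(Z>.12)); show("dhead3",reg(295,225,325,255)&(Z>.12))
show("yel",reg(325,220,360,255)&(Z>.055)); show("blu",reg(357,210,388,243)&(Z>.055))
show("mat",reg(335,165,410,220)&(Z>-.01)&(Z<.01)&(C.min(-1)>120))
show("mat2",reg(335,165,410,220)&(abs(C[...,0]-C[...,1])<12)&(C[...,1]-C[...,2]<6))
show("cadwalls",reg(200,150,275,195)&(Z>.03)&(Z<.055))
show("sleeve",reg(180,180,206,195)&(C[...,0]>150)&(C[...,1]<90))
show("sleeveH",reg(180,180,206,195)&(C[...,0]>150)&(C[...,1]<90)&(Z>.06))
show("bar",reg(200,180,275,196)&(Z>.065))
show("wf",reg(288,140,335,215)&(Z>.02))
for u,v in [(195,100),(140,100),(185,80),(188,200),(189,100)]: print(u,v,np.round(W[v,u],3))
E
```

```text
dhead1 164 c [0.4397 0.1052 0.1503] zr [0.133 0.152 0.157] rect [439.8 106.7] [38.6 38.5] 17.6
dhead2 156 c [0.4403 0.02   0.1507] zr [0.14  0.152 0.156] rect [439.7  20.3] [37.7 37.9] 89.6
dhead3 150 c [ 0.4518 -0.0667  0.151 ] zr [0.146 0.152 0.156] rect [452.1 -67.1] [37.8 37.6] 88.4
yel 102 c [ 0.455  -0.1804  0.0675] zr [0.058 0.068 0.072] rect [ 455.7 -179.7] [56.4 55.5] 15.7
blu 110 c [ 0.4831 -0.2649  0.0671] zr [0.058 0.068 0.073] rect [ 483.5 -264.6] [55.8 56.5] 6.6
mat 2379 c [ 0.5941 -0.2805  0.0028] zr [-0.002  0.003  0.007] rect [ 587.8 -291.2] [220.1 142. ] 88.9
mat2 2318 c [nan nan nan] zr [nan nan nan] rect [ 531.9 -379.5] [0.  7.4] 0.0
cadwalls 203 c [0.683  0.1543 0.0399] zr [0.033 0.041 0.046] rect [664.1 149.2] [194.7  96.3] 84.5
sleeve 42 c [0.6211 0.2874 0.0796] zr [0.002 0.088 0.092] rect [622.1 296.7] [67.3 13.9] 85.0
sleeveH 38 c [0.6212 0.2842 0.0877] zr [0.081 0.088 0.092] rect [621.1 285.2] [44.  13.9] 85.0
bar 182 c [0.6101 0.1636 0.085 ] zr [0.08  0.086 0.089] rect [611.6 161.1] [207.9  12.7] 85.1
wf 714 c [ 0.6418 -0.0791  0.0416] zr [0.022 0.037 0.061] rect [635.2 -77.9] [108.4 203.2] 81.9
195 100 [0.909 0.297 0.023]
140 100 [0.912 0.477 0.029]
185 80 [0.922 0.283 0.179]
188 200 [ 0.582  0.328 -0.   ]
189 100 [0.908 0.316 0.027]
```

```bash
python3 - <<'E'
from h import *
for n in("top","side"):
    c=load(n,"0");W=cloud(c);C=c["color"].astype(int)
    for yaw in (-4,-5,-6):
        a=np.deg2rad(yaw);R=np.array([[np.cos(a),-np.sin(a)],[np.sin(a),np.cos(a)]])
        o=np.array([.6536,.1519]);L=(W[...,:2]-o)@R;Z=W[...,2]
        m=(abs(L[...,0])<.09)&(abs(L[...,1])<.12)&(Z>.036)&(Z<.048)
        b=m&(abs(L[...,1])<.07)&(L[...,0]>0.02);e1=m&(L[...,1]>.075)&(L[...,0]<.03)&(L[...,0]>-.02);e2=m&(L[...,1]<-.075)&(L[...,0]<.03)&(L[...,0]>-.02)
        f=lambda v:np.round(np.percentile(v,[2,50,98])*1000,1) if len(v) else None
        ang=np.rad2deg(np.polyfit(L[b][:,1],L[b][:,0],1)[0]) if b.sum()>3 else None
        print(n,yaw,"back",f(L[b][:,0]),ang,"+y",f(L[e1][:,1]),"-y",f(L[e2][:,1]))
        g=(abs(L[...,0]+.044)<.03)&(abs(L[...,1]-.04)<.13)&(Z>.074)&(Z<.1)
        print("  bar x",f(L[g][:,0]),"ang",np.rad2deg(np.polyfit(L[g][:,1],L[g][:,0],1)[0]),"y",f(L[g][:,1]),"z",f(Z[g]))
        s=(abs(L[...,0]+.044)<.03)&(abs(L[...,1]-.13)<.05)&(Z>.06)&(C[...,0]>130)&(C[...,1]<90)
        print("  sleeve",f(L[s][:,0]),f(L[s][:,1]),f(Z[s]))
E
```

```text
top -4 back [53.3 56.1 59.5] 1.7498575214635945 +y [86.2 88.7 91.6] -y [-89.9 -87.7 -85.5]
  bar x [-48.9 -43.6 -34. ] ang 1.4626394983162805 y [-84.4  63.9 156.5] z [79.8 86.  92.7]
  sleeve [-48.6 -38.7 -35. ] [109.6 129.1 152.5] [78.7 88.  93. ]
top -5 back [53.9 56.1 58.9] 0.7117940437258409 +y [86.4 88.6 91.5] -y [-89.7 -87.8 -85.3]
  bar x [-50.2 -44.2 -36.5] ang 0.46421007276389165 y [-85.2  63.1 155.8] z [79.8 86.  92.7]
  sleeve [-50.9 -40.8 -37.1] [109.  128.4 151.8] [78.7 88.  93. ]
top -6 back [54.2 56.3 58.8] -0.2871138765560747 +y [86.5 88.7 91.4] -y [-89.6 -88.  -85. ]
  bar x [-52.3 -44.8 -39. ] ang -0.5534783617163265 y [-83.8  63.1 155. ] z [79.8 86.  92.7]
  sleeve [-53.3 -42.8 -39.2] [108.2 127.7 151.1] [78.7 88.  93. ]
side -4 back [51.  54.5 58.9] 1.9854274212410532 +y [83.8 89.7 93.2] -y [-91.7 -87.4 -80.9]
  bar x [-50.  -44.8 -35.4] ang 1.3278996553136402 y [-77.7  81.9 156.3] z [78.8 85.2 91.5]
  sleeve [-49.3 -43.3 -35.2] [109.3 133.  156.4] [82.6 87.3 92.1]
side -5 back [51.9 54.5 57.9] 0.9857786849383621 +y [83.8 89.6 93.2] -y [-91.8 -86.7 -80.8]
  bar x [-51.4 -45.9 -37.9] ang 0.329670615907102 y [-78.5  81.1 155.6] z [78.8 85.2 91.5]
  sleeve [-51.4 -45.4 -37.3] [108.5 132.2 155.6] [82.6 87.3 92.1]
side -6 back [52.5 54.6 57.2] 0.01592840179054632 +y [83.8 89.6 93.3] -y [-91.8 -86.4 -80.8]
  bar x [-53.4 -46.7 -40.2] ang -0.6855876846546654 y [-79.2  80.4 154.8] z [79.  85.2 91.5]
  sleeve [-53.7 -47.6 -39.3] [107.7 131.4 154.8] [82.6 87.3 92.1]
```

```bash
cat >> h.py <<'E'
def to(x,y,z,yaw=None):
    "tool shift to bring TCP to world xyz, tool-x yaw deg"
    from rig import robot
    from scipy.spatial.transform import Rotation as R
    o=robot.get_obs();r=R.from_quat(o["tool_rot"]);M=r.as_matrix()
    d=r.inv().apply(np.array([x,y,z])-o["position"])
    cy=np.rad2deg(np.arctan2(M[1,0],M[0,0]))
    t=0 if yaw is None else -np.deg2rad((yaw-cy+180)%360-180)
    print("t",round(o["time"],2),"pos",np.round(o["position"],4),"yaw",round(cy,2),"tilt",round(np.rad2deg(np.arccos(-M[2,2])),2),"F",np.round(o["ft_force"],1),"w",round(o["grip_width"],4))
    print("SHIFT",np.round(d,4),"turn",round(t,3)); return d,t
A=np.deg2rad(-5.7);CO=np.array([.656,.152])
def cad(x,y):
    return CO+np.array([[np.cos(A),-np.sin(A)],[np.sin(A),np.cos(A)]])@[x,y]
E
python3 -c "
from h import *
to(.621,.285,.17,84.3)"
```

```text
t 0.1 pos [ 0.1792 -0.5981  0.2217] yaw 16.66 tilt 0.11 F [-0.1 -0.2  0.5] w 0.0869
SHIFT [ 0.6765 -0.7192  0.0533] turn -1.181
```

Emit:
send_rows --steps '[0.06, 0.04, -0.042, -0.02, -0.15, 0.06, 0.08, -0.085, -0.03, -0.3, 0.06, 0.12, -0.127, -0.03, -0.45, 0.06, 0.16, -0.17, -0.03, -0.6, 0.06, 0.2, -0.212, -0.03, -0.75, 0.06, 0.24, -0.255, -0.03, -0.9, 0.06, 0.28, -0.3, -0.03, -1.05, 0.06, 0.32, -0.34, -0.03, -1.18]' --force 20

```text
time: 1.1
position: [0.3885, -0.1786, 0.2523]
tool_rot: [0.74, 0.672, 0.001, -0.001]
ft_force: [0.6, -0.5, 0.3]
grip_width: 0.0603
```

```bash
python3 -c "
from h import *
to(.621,.285,.2,84.3)"
```

```text
t 1.1 pos [ 0.3885 -0.1786  0.2523] yaw 84.51 tilt 0.13 F [ 0.6 -0.5  0.3] w 0.0603
SHIFT [0.4836 0.1871 0.0533] turn 0.004
```

Emit:
send_rows --steps '[0.06, 0.06, 0.023, 0.0, 0, 0.06, 0.12, 0.046, 0, 0, 0.06, 0.18, 0.07, 0, 0, 0.06, 0.24, 0.093, 0.01, 0, 0.06, 0.3, 0.116, 0.02, 0, 0.06, 0.36, 0.14, 0.03, 0, 0.06, 0.42, 0.163, 0.04, 0, 0.06, 0.483, 0.187, 0.053, 0]'

```text
time: 2.1
position: [0.6108, 0.265, 0.2039]
tool_rot: [0.74, 0.673, 0.0, -0.001]
ft_force: [-0.1, 0.1, 1.1]
grip_width: 0.0599
```

```bash
python3 -c "
from h import *
to(.6215,.285,.066,84.3)
c=snap('top','1');crop(c,150,130,310,250,4,'t1');W=cloud(c);C=c['color'].astype(int)
m=(C[...,0]>150)&(C[...,1]<90)&(W[...,2]>.06)&(W[...,2]<.1);m[:170]=0;m[210:]=0;m[:,:180]=0;m[:,215:]=0
print(m.sum(),W[m].mean(0))
c=snap('side','1');crop(c,200,150,400,320,4,'s1')"
```

```text
t 2.1 pos [0.6108 0.265  0.2039] yaw 84.53 tilt 0.11 F [-0.1  0.1  1.1] w 0.0599
SHIFT [0.0206 0.0088 0.1379] turn 0.004
40 [0.61993688 0.28008151 0.08853139]
```

View pics/s1.png

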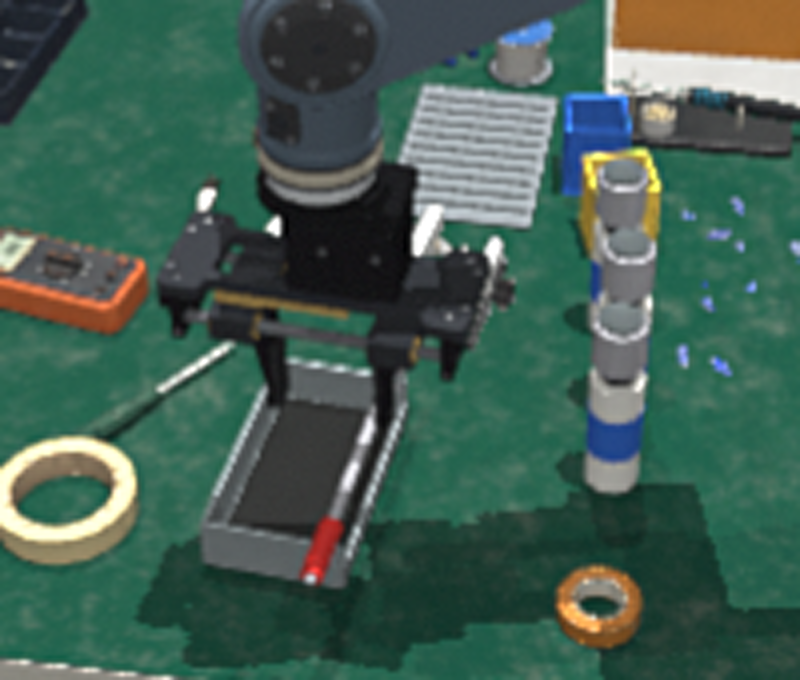

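Emit:
send_rows --steps '[0.06, 0.02, 0.009, 0.03, 0, 0.06, 0.0206, 0.009, 0.06, 0, 0.06, 0.0206, 0.009, 0.1, 0, 0.06, 0.0206, 0.009, 0.138, 0, 0.06, 0.0206, 0.009, 0.138, 0, 0.03, 0.0206, 0.009, 0.138, 0, 0.01, 0.0206, 0.009, 0.138, 0, 0.005, 0.0206, 0.009, 0.138, 0]' --force 15

```text
time: 3.2
position: [0.6228, 0.289, 0.0659]
tool_rot: [0.738, 0.674, 0.002, -0.001]
ft_force: [0.3, 0.2, -0.0]
grip_width: 0.0377
```

```bash
python3 -c "
from h import *
to(.6215,.285,.064,84.3)
c=snap('side','2');crop(c,200,150,400,320,4,'s2')
c=snap('top','2');crop(c,150,130,310,250,4,'t2')"
```

```text
t 3.2 pos [0.6228 0.289  0.0659] yaw 84.8 tilt 0.31 F [ 0.3  0.2 -0. ] w 0.0377
SHIFT [-0.0042 -0.001   0.0019] turn 0.009
```

View pics/s2.png

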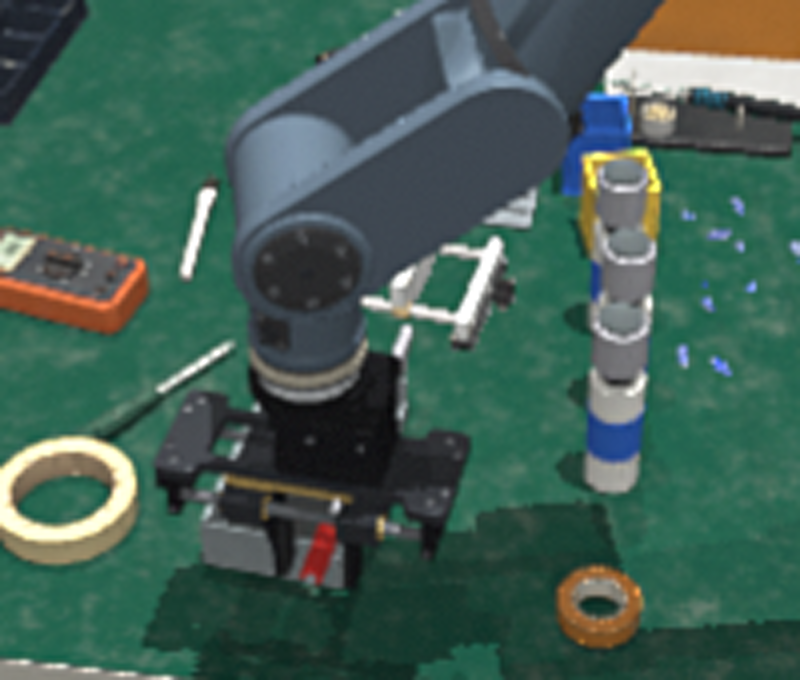

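Emit:
send_rows --steps '[0.005, -0.004, -0.001, 0.002, 0, 0.005, -0.004, -0.001, 0.002, 0, 0.005, -0.004, -0.001, 0.002, 0, 0.005, -0.004, -0.001, 0.002, 0, 0.005, -0.004, -0.001, 0.002, 0]' --force 15

```text
time: 3.92
position: [0.6209, 0.2846, 0.0632]
tool_rot: [0.738, 0.674, 0.001, -0.001]
ft_force: [-0.9, -2.2, 2.6]
grip_width: 0.0155
```

```bash
python3 -c "
from h import *
d,t=to(.6215,.285,.064,84.3)
import math
# arc relative to current assuming theta=0 now: dx=-50 sin, dz=50(cos-1)
for th in (.15,.3,.45,.6,.75,.9,1.0,1.1): print(th, 'down',round(.05*(1-math.cos(th)),4),'fwd',round(.05*math.sin(th),4))"
```

```text
t 3.92 pos [0.6209 0.2846 0.0632] yaw 84.81 tilt 0.22 F [-0.9 -2.2  2.6] w 0.0155
SHIFT [ 0.0005  0.0006 -0.0008] turn 0.009
0.15 down 0.0006 fwd 0.0075
0.3 down 0.0022 fwd 0.0148
0.45 down 0.005 fwd 0.0217
0.6 down 0.0087 fwd 0.0282
0.75 down 0.0134 fwd 0.0341
0.9 down 0.0189 fwd 0.0392
1.0 down 0.023 fwd 0.0421
1.1 down 0.0273 fwd 0.0446
```

Emit:
send_rows --steps '[0.005, 0, -0.0075, 0.0006, 0, 0.005, 0, -0.015, 0.002, 0, 0.005, 0, -0.022, 0.005, 0, 0.005, 0, -0.028, 0.009, 0, 0.005, 0, -0.034, 0.0135, 0, 0.005, 0, -0.039, 0.019, 0, 0.005, 0, -0.042, 0.023, 0, 0.005, 0, -0.044, 0.026, 0]'

```text
time: 4.92
position: [0.5838, 0.2889, 0.0417]
tool_rot: [0.738, 0.675, 0.007, 0.003]
ft_force: [4.5, -7.8, 23.9]
grip_width: 0.0155
```

```bash
python3 -c "
from h import *
to(.6209,.2846,.0632,84.3)
c=snap('side','3');crop(c,200,150,400,320,4,'s3')"
```

```text
t 4.92 pos [0.5838 0.2889 0.0417] yaw 84.87 tilt 0.93 F [ 4.5 -7.8 23.9] w 0.0155
SHIFT [-0.0008  0.0376 -0.021 ] turn 0.01
```

View pics/s3.png

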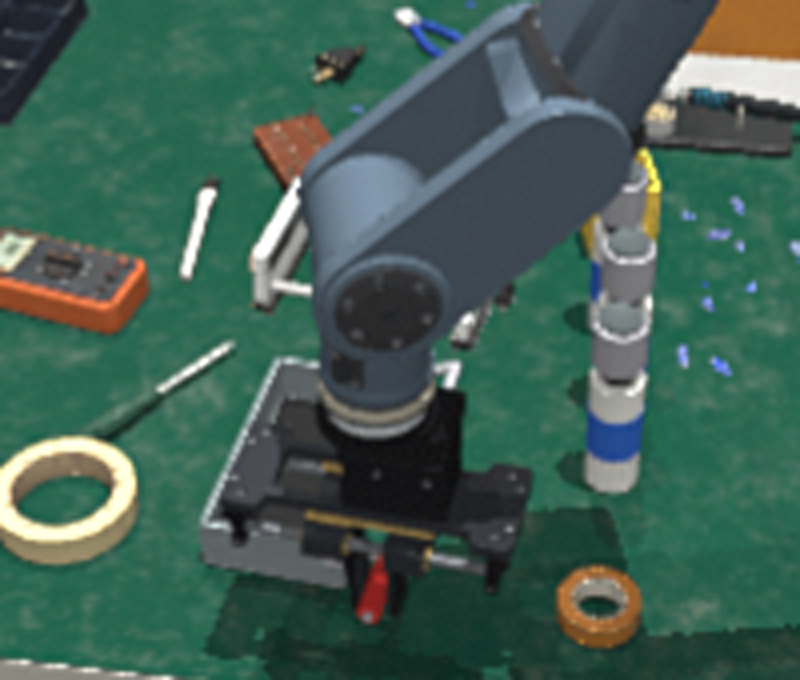

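Emit:
send_rows --steps '[0.005, 0, -0.003, 0.003, 0, 0.005, 0, -0.006, 0.005, 0, 0.005, 0, -0.006, 0.006, 0, 0.005, 0, -0.006, 0.006, 0]'

```text
time: 5.48
position: [0.5841, 0.289, 0.0414]
tool_rot: [0.738, 0.675, 0.013, 0.008]
ft_force: [1.9, -7.9, 20.8]
grip_width: 0.0157
```

```bash
python3 -c "
from h import *
to(.6209,.2846,.0632,84.3)"
```

```text
t 5.47 pos [0.5841 0.289  0.0414] yaw 84.92 tilt 1.72 F [ 1.9 -7.9 20.8] w 0.0157
SHIFT [-0.0009  0.0377 -0.0207] turn 0.011
```

Emit:
send_rows --steps '[0.03, 0, 0.0, 0.0, 0, 0.04, 0, 0, 0, 0, 0.04, 0, 0, -0.01, 0, 0.04, 0, 0, -0.05, 0, 0.04, 0, 0, -0.1, 0, 0.05, 0, 0, -0.14, 0, 0.06, -0.08, -0.05, -0.16, 0, 0.06, -0.14, -0.08, -0.16, 0]'

```text
time: 6.48
position: [0.5076, 0.1871, 0.197]
tool_rot: [0.737, 0.676, 0.014, 0.008]
ft_force: [1.3, -0.7, -0.5]
grip_width: 0.058
```

```bash
python3 -c "
from h import *
to(.6209,.2846,.0632,84.3)
c=snap('side','4');crop(c,200,150,400,320,4,'s4')
for n in('top','side'):
  c=snap(n,'4');W=cloud(c);C=c['color'].astype(int)
  m=(C[...,0]>130)&(C[...,1]<90)&(C[...,2]<90)&(abs(W[...,0]-.58)<.07)&(abs(W[...,1]-.28)<.05)&(W[...,2]>.03)
  print(n,m.sum(),np.median(W[m],0),W[m].min(0),W[m].max(0))
crop(load('top','4'),150,130,310,250,4,'t4')"
```

```text
t 6.47 pos [0.5076 0.1871 0.197 ] yaw 85.06 tilt 1.85 F [ 1.3 -0.7 -0.5] w 0.058
SHIFT [0.1056 0.1002 0.138 ] turn 0.013
top 31 [0.58223648 0.29547055 0.05969854] [0.57507835 0.27162357 0.05359173] [0.59168212 0.31402958 0.06644625]
side 78 [0.58274416 0.29175039 0.06160955] [0.57432703 0.26728122 0.05455763] [0.59232973 0.31426541 0.06715246]
```

View pics/s4.png

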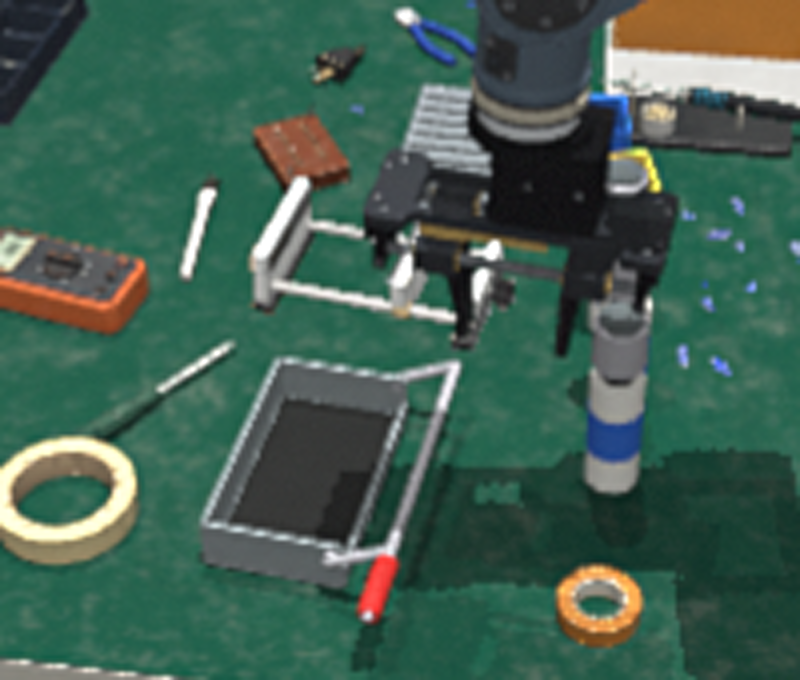

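View pics/t4.png

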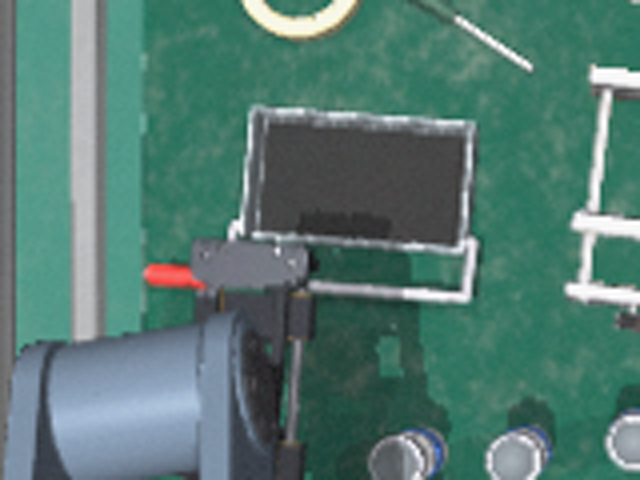

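```bash
python3 -c "
from h import *
c=load('top','0');W=cloud(c);s=load('side','0');V=cloud(s)
for g in [(.44,.106),(.44,.02),(.452,-.067)]:
  for n,w in(('top',W),('side',V)):
    m=(np.hypot(w[...,0]-g[0],w[...,1]-g[1])<.035)&(w[...,2]>.146)
    p=w[m][:,:2].astype(np.float32)*1000
    print(n,cv2.minEnclosingCircle(p),(p.min(0)+p.max(0))/2,len(p))
  # lower body side view: fit circle
  m=(np.hypot(V[...,0]-g[0],V[...,1]-g[1])<.035)&(V[...,2]>.115)&(V[...,2]<.145);p=V[m]
  if len(p)>5:
    from scipy.optimize import least_squares
    print('fit',least_squares(lambda q:np.hypot(p[:,0]-q[0],p[:,1]-q[1])-.02,g).x,len(p))
for s_ in(55,0,-55): print(s_,cad(0,s_/1000))
to(.44,.106,.2,85)"
```

```text
top ((439.2845458984375, 106.82459259033203), 19.67678451538086) [438.60806 106.87405] 149
side ((439.7378845214844, 111.03205871582031), 20.914155960083008) [437.8606  110.72168] 109
fit [0.43881202 0.10598012] 118
top ((439.8583984375, 21.094112396240234), 19.744657516479492) [439.7036    20.322521] 144
side ((437.6853942871094, 23.602968215942383), 21.883974075317383) [438.92642   23.650467] 101
fit [0.43923754 0.02084576] 104
top ((451.2622375488281, -66.67789459228516), 19.572214126586914) [450.87827  -67.079765] 141
side ((449.4878845214844, -65.00597381591797), 20.648231506347656) [450.7402  -65.11006] 84
fit [ 0.45016873 -0.0668277 ] 105
55 [0.66146259 0.20672806]
0 [0.656 0.152]
-55 [0.65053741 0.09727194]
t 6.62 pos [0.5052 0.1858 0.1958] yaw 84.77 tilt 1.51 F [0.8 0.7 0.1] w 0.0593
SHIFT [-0.0853 -0.0576 -0.0063] turn -0.004
```

Emit:
send_rows --steps '[0.087, -0.045, -0.03, -0.01, 0, 0.087, -0.085, -0.058, -0.01, 0, 0.087, -0.085, -0.058, -0.01, 0, 0.087, -0.085, -0.058, -0.01, 0]'

```text
time: 7.12
position: [0.4414, 0.107, 0.204]
tool_rot: [0.739, 0.674, 0.013, 0.007]
ft_force: [0.5, 0.7, 0.2]
grip_width: 0.0855
```

```bash
python3 -c "
from h import *
to(.439,.107,.114,84.3)"
```

```text
t 7.12 pos [0.4414 0.107  0.204 ] yaw 84.77 tilt 1.66 F [0.5 0.7 0.2] w 0.0855
SHIFT [-0.001  -0.0049  0.0899] turn 0.008
```

Emit:
send_rows --steps '[0.087, 0, -0.005, 0.03, 0, 0.087, 0, -0.005, 0.06, 0, 0.087, 0, -0.005, 0.09, 0, 0.087, 0, -0.005, 0.09, 0, 0.06, 0, -0.005, 0.09, 0, 0.05, 0, -0.005, 0.09, 0, 0.045, 0, -0.005, 0.09, 0, 0.043, 0, -0.005, 0.09, 0]' --force 30

```text
time: 8.12
position: [0.4393, 0.108, 0.1145]
tool_rot: [0.739, 0.674, 0.013, 0.008]
ft_force: [-0.8, -0.1, 0.5]
grip_width: 0.0547
```

```bash
python3 -c "
from h import *
to(.439,.107,.114,84.3)"
```

```text
t 8.12 pos [0.4393 0.108  0.1145] yaw 84.77 tilt 1.74 F [-0.8 -0.1  0.5] w 0.0547
SHIFT [-0.0011 -0.0002  0.0005] turn 0.008
```

Emit:
send_rows --steps '[0.035, 0, 0, 0, 0, 0.03, 0, 0, 0, 0, 0.03, 0, 0, 0, 0, 0.03, 0, 0, 0, 0, 0.03, 0, 0, 0, 0, 0.03, 0, 0, 0, 0]' --force 30

```text
time: 8.88
position: [0.4391, 0.108, 0.1148]
tool_rot: [0.739, 0.674, 0.013, 0.007]
ft_force: [-1.1, -0.6, 5.1]
grip_width: 0.0393
```

```bash
python3 -c "
from h import *
from rig import robot
to(.439,.107,.21,84.3); print(robot.get_obs()['q'])"
```

```text
t 8.88 pos [0.4391 0.108  0.1148] yaw 84.77 tilt 1.72 F [-1.1 -0.6  5.1] w 0.0393
SHIFT [-0.0002  0.0027 -0.0952] turn 0.008
[-0.01154797  0.47852042  1.98153397  0.0113663   0.65237261  0.07097268]
```

Emit:
send_rows --steps '[0.03, 0, 0, -0.006, 0, 0.03, 0, 0.001, -0.018, 0, 0.03, 0, 0.001, -0.033, 0, 0.03, 0, 0.001, -0.048, 0, 0.03, 0, 0.002, -0.063, 0, 0.03, 0, 0.002, -0.078, 0, 0.03, 0, 0.002, -0.09, 0, 0.03, 0, 0.003, -0.095, 0]' --force 30

```text
time: 9.88
position: [0.4395, 0.1072, 0.2107]
tool_rot: [0.739, 0.674, 0.014, 0.008]
ft_force: [-0.2, 0.0, -3.2]
grip_width: 0.0395
```

```bash
python3 -c "
from h import *
to(*cad(0,.055),.21,84.3)
c=snap('side','5');crop(c,200,120,440,300,3.3,'s5')"
```

```text
t 9.88 pos [0.4395 0.1072 0.2107] yaw 84.77 tilt 1.79 F [-0.2  0.  -3.2] w 0.0395
SHIFT [0.1194 0.2118 0.0081] turn 0.008
```

View pics/s5.png

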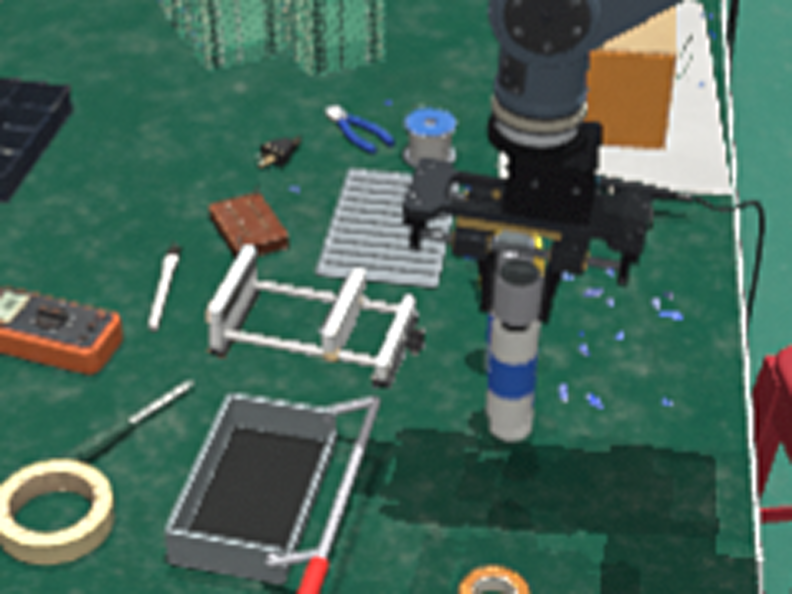

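Emit:
send_rows --steps '[0.03, 0.004, 0.006, 0, 0, 0.03, 0.01, 0.018, 0, 0, 0.03, 0.018, 0.032, 0, 0, 0.03, 0.027, 0.048, 0, 0, 0.03, 0.037, 0.066, 0, 0, 0.03, 0.047, 0.084, 0, 0, 0.03, 0.056, 0.1, 0, 0, 0.03, 0.063, 0.112, 0, 0]'

```text
time: 10.92
position: [0.5586, 0.1604, 0.2143]
tool_rot: [0.738, 0.674, 0.014, 0.008]
ft_force: [0.4, -0.9, -3.2]
grip_width: 0.0394
```

```bash
python3 -c "
from h import *
to(*cad(0,.055),.21,84.3)"
```

```text
t 10.93 pos [0.5586 0.1604 0.2143] yaw 84.79 tilt 1.82 F [ 0.4 -0.9 -3.2] w 0.0394
SHIFT [0.0554 0.098  0.0078] turn 0.009
```

Emit:
send_rows --steps '[0.03, 0.006, 0.01, 0, 0, 0.03, 0.014, 0.025, 0.001, 0, 0.03, 0.023, 0.042, 0.002, 0, 0.03, 0.034, 0.06, 0.003, 0, 0.03, 0.044, 0.078, 0.004, 0, 0.03, 0.051, 0.09, 0.004, 0, 0.03, 0.055, 0.097, 0.004, 0, 0.03, 0.0554, 0.098, 0.004, 0]'

```text
time: 11.92
position: [0.6614, 0.2068, 0.2134]
tool_rot: [0.738, 0.674, 0.013, 0.008]
ft_force: [0.0, 0.3, -2.6]
grip_width: 0.0396
```

```bash
python3 -c "
from h import *
to(*cad(0,.055),.122,84.3)
c=snap('side','6');crop(c,200,120,440,300,3.3,'s6');c=snap('top','6');crop(c,170,130,330,250,4,'t6')"
```

```text
t 11.93 pos [0.6614 0.2068 0.2134] yaw 84.8 tilt 1.78 F [ 0.   0.3 -2.6] w 0.0396
SHIFT [-0.001  -0.0027  0.0913] turn 0.009
```

View pics/s6.png

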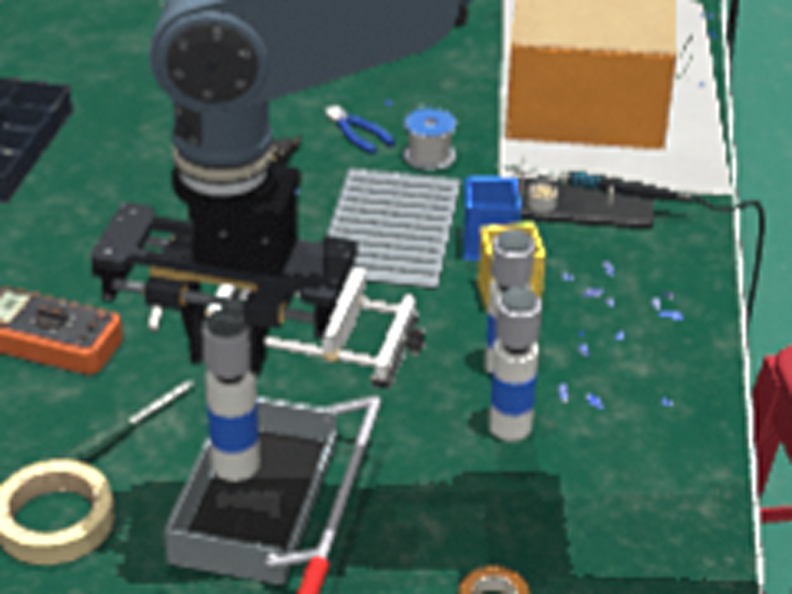

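Emit:
send_rows --steps '[0.03, 0, -0.001, 0.008, 0, 0.03, 0, -0.001, 0.022, 0, 0.03, 0, -0.002, 0.038, 0, 0.03, 0, -0.002, 0.054, 0, 0.03, 0, -0.003, 0.068, 0, 0.03, 0, -0.003, 0.08, 0, 0.03, 0, -0.003, 0.087, 0, 0.03, 0, -0.003, 0.0915, 0]'

```text
time: 13.02
position: [0.6607, 0.2074, 0.1216]
tool_rot: [0.738, 0.674, 0.013, 0.008]
ft_force: [0.3, -0.4, -2.9]
grip_width: 0.0393
```

```bash
python3 -c "
from h import *
to(*cad(0,.055),.121,84.3)"
```

```text
t 13.03 pos [0.6607 0.2074 0.1216] yaw 84.79 tilt 1.76 F [ 0.3 -0.4 -2.9] w 0.0393
SHIFT [-0.0006  0.0008  0.0006] turn 0.009
```

Nearly touching down; lower 1 mm more, then release and raise.

Emit:
send_rows --steps '[0.03, 0, 0, 0.001, 0, 0.03, 0, 0, 0.0015, 0, 0.045, 0, 0, 0.0015, 0, 0.06, 0, 0, 0.0015, 0, 0.07, 0, 0, 0.0015, 0, 0.075, 0, 0, 0.0015, 0, 0.075, 0, 0, 0.0, 0, 0.075, 0, 0, -0.01, 0]'

```text
time: 14.02
position: [0.6598, 0.2073, 0.1312]
tool_rot: [0.738, 0.674, 0.012, 0.007]
ft_force: [0.3, 0.1, -0.3]
grip_width: 0.0739
```

Emit:
send_rows --steps '[0.08, 0, 0, -0.02, 0, 0.08, 0, 0, -0.045, 0, 0.08, 0, 0, -0.075, 0, 0.08, 0, 0, -0.09, 0]'

```text
time: 14.52
position: [0.6583, 0.2069, 0.2239]
tool_rot: [0.738, 0.674, 0.014, 0.008]
ft_force: [-0.3, -0.3, -0.5]
grip_width: 0.0802
```

```bash
python3 -c "
from h import *
to(.4395,.021,.212,84.3)
c=snap('side','7');crop(c,200,120,440,300,3.3,'s7')"
```

```text
t 14.53 pos [0.6583 0.2069 0.2239] yaw 84.79 tilt 1.89 F [-0.3 -0.3 -0.5] w 0.0802
SHIFT [-0.2051 -0.2012  0.0036] turn 0.009
```

View pics/s7.png

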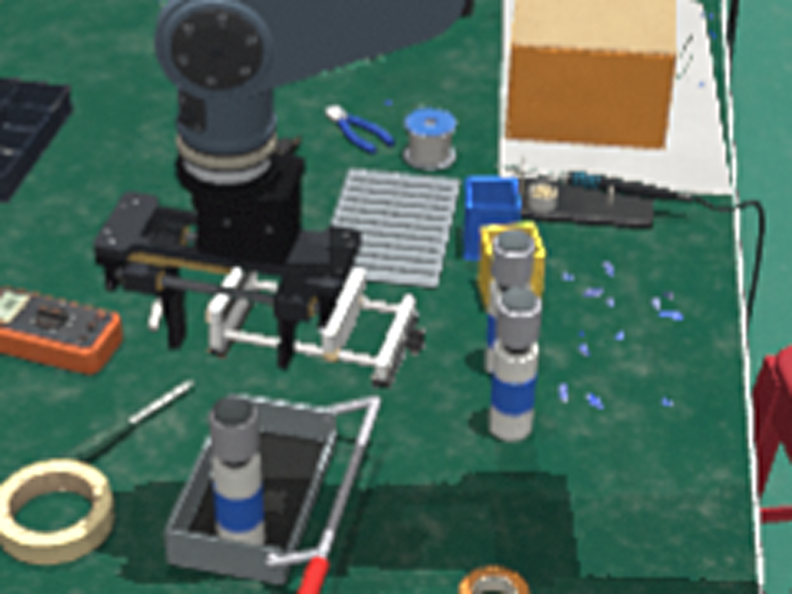

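Emit:
send_rows --steps '[0.087, -0.035, -0.035, 0, 0, 0.087, -0.075, -0.075, 0, 0, 0.087, -0.115, -0.115, 0, 0, 0.087, -0.155, -0.155, 0, 0, 0.087, -0.19, -0.19, 0, 0, 0.087, -0.205, -0.201, 0.004, 0, 0.087, -0.205, -0.201, 0.004, 0, 0.087, -0.205, -0.201, 0.004, 0]'

```text
time: 15.58
position: [0.4414, 0.0214, 0.2127]
tool_rot: [0.738, 0.674, 0.016, 0.009]
ft_force: [-0.3, -0.9, -0.4]
grip_width: 0.0872
```

```bash
python3 -c "
from h import *
to(.4395,.021,.1145,84.3)"
```

```text
t 15.57 pos [0.4414 0.0214 0.2127] yaw 84.8 tilt 2.08 F [-0.3 -0.9 -0.4] w 0.0872
SHIFT [-0.0016 -0.0053  0.0981] turn 0.009
```

Emit:
send_rows --steps '[0.087, 0, -0.005, 0.035, 0, 0.087, -0.001, -0.005, 0.07, 0, 0.087, -0.001, -0.005, 0.098, 0, 0.07, -0.001, -0.005, 0.098, 0, 0.06, -0.001, -0.005, 0.098, 0, 0.045, -0.001, -0.005, 0.098, 0, 0.03, -0.001, -0.005, 0.098, 0, 0.03, -0.001, -0.005, 0.098, 0]' --force 30

```text
time: 16.58
position: [0.4401, 0.0215, 0.1151]
tool_rot: [0.738, 0.674, 0.016, 0.01]
ft_force: [-0.1, 0.2, -0.3]
grip_width: 0.0451
```

Emit:
send_rows --steps '[0.03, 0, 0, 0, 0, 0.03, 0, 0, 0, 0, 0.03, 0, 0, 0, 0, 0.03, 0, 0, 0, 0]' --force 30

```text
time: 17.08
position: [0.4399, 0.0215, 0.1151]
tool_rot: [0.738, 0.674, 0.016, 0.01]
ft_force: [-1.2, 0.8, 3.2]
grip_width: 0.0395
```

Lift.

Emit:
send_rows --steps '[0.03, 0, 0, -0.006, 0, 0.03, 0, 0.001, -0.018, 0, 0.03, 0, 0.001, -0.033, 0, 0.03, 0, 0.002, -0.048, 0, 0.03, 0, 0.002, -0.063, 0, 0.03, 0, 0.003, -0.078, 0, 0.03, 0, 0.003, -0.09, 0, 0.03, 0, 0.003, -0.095, 0]' --force 30

```text
time: 18.08
position: [0.4396, 0.0205, 0.2111]
tool_rot: [0.738, 0.674, 0.016, 0.01]
ft_force: [0.5, 0.1, -2.8]
grip_width: 0.0392
```

```bash
python3 -c "
from h import *
to(*cad(0,.0),.212,84.3)"
```

```text
t 18.07 pos [0.4396 0.0205 0.2111] yaw 84.79 tilt 2.19 F [ 0.5  0.1 -2.8] w 0.0392
SHIFT [0.1505 0.2034 0.0081] turn 0.009
```

Emit:
send_rows --steps '[0.03, 0.004, 0.006, 0, 0, 0.03, 0.012, 0.017, 0, 0, 0.03, 0.023, 0.031, 0.001, 0, 0.03, 0.034, 0.046, 0.001, 0, 0.03, 0.046, 0.062, 0.002, 0, 0.03, 0.058, 0.078, 0.002, 0, 0.03, 0.069, 0.093, 0.003, 0, 0.03, 0.078, 0.105, 0.003, 0]'

```text
time: 19.08
position: [0.5525, 0.0899, 0.212]
tool_rot: [0.738, 0.674, 0.016, 0.01]
ft_force: [0.3, 0.4, -3.5]
grip_width: 0.0395
```

```bash
python3 -c "
from h import *
to(*cad(0,.0),.212,84.3)"
```

```text
t 19.07 pos [0.5525 0.0899 0.212 ] yaw 84.84 tilt 2.15 F [ 0.3  0.4 -3.5] w 0.0395
SHIFT [0.0712 0.0974 0.0042] turn 0.009
```

Emit:
send_rows --steps '[0.03, 0.006, 0.008, 0, 0, 0.03, 0.016, 0.022, 0.001, 0, 0.03, 0.028, 0.038, 0.002, 0, 0.03, 0.041, 0.056, 0.002, 0, 0.03, 0.054, 0.074, 0.003, 0, 0.03, 0.064, 0.088, 0.003, 0, 0.03, 0.07, 0.096, 0.004, 0, 0.03, 0.071, 0.0974, 0.004, 0]'

```text
time: 20.08
position: [0.6559, 0.1521, 0.2116]
tool_rot: [0.738, 0.675, 0.015, 0.01]
ft_force: [-0.1, 0.2, -3.1]
grip_width: 0.0401
```

```bash
python3 -c "
from h import *
to(*cad(0,.0),.1215,84.3)
c=snap('side','8');crop(c,200,120,440,300,3.3,'s8')"
```

```text
t 20.07 pos [0.6559 0.1521 0.2116] yaw 84.86 tilt 2.09 F [-0.1  0.2 -3.1] w 0.0401
SHIFT [-0.001  -0.0031  0.0901] turn 0.01
```

View pics/s8.png

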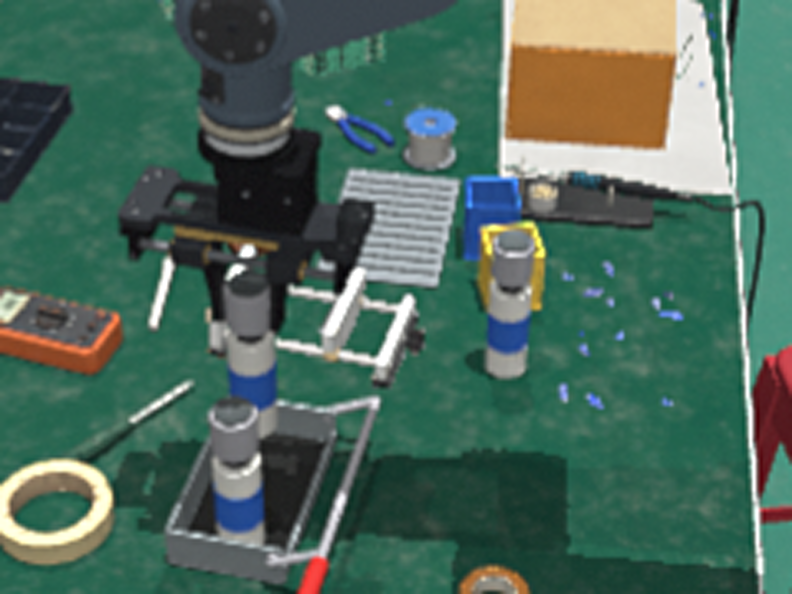

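Emit:
send_rows --steps '[0.03, 0, 0, 0.008, 0, 0.03, 0, -0.001, 0.022, 0, 0.03, 0, -0.002, 0.038, 0, 0.03, -0.001, -0.002, 0.054, 0, 0.03, -0.001, -0.003, 0.068, 0, 0.03, -0.001, -0.003, 0.079, 0, 0.03, -0.001, -0.003, 0.086, 0, 0.03, -0.001, -0.003, 0.09, 0]'

```text
time: 21.12
position: [0.656, 0.1519, 0.1213]
tool_rot: [0.738, 0.674, 0.015, 0.01]
ft_force: [1.1, -0.0, -4.6]
grip_width: 0.0394
```

Emit:
send_rows --steps '[0.03, 0, 0, 0.001, 0, 0.03, 0, 0, 0.0015, 0, 0.045, 0, 0, 0.0015, 0, 0.06, 0, 0, 0.0015, 0, 0.07, 0, 0, 0.0015, 0, 0.075, 0, 0, 0.0015, 0, 0.075, 0, 0, 0.0, 0, 0.075, 0, 0, -0.01, 0]'

```text
time: 22.12
position: [0.655, 0.1517, 0.1309]
tool_rot: [0.738, 0.674, 0.015, 0.009]
ft_force: [0.6, -0.4, -0.3]
grip_width: 0.074
```

Emit:
send_rows --steps '[0.08, 0, 0, -0.02, 0, 0.08, 0, 0, -0.045, 0, 0.08, 0, 0, -0.075, 0, 0.08, 0, 0, -0.09, 0, 0.08, 0, 0, -0.09, 0]'

```text
time: 22.75
position: [0.6527, 0.1512, 0.2225]
tool_rot: [0.738, 0.674, 0.016, 0.01]
ft_force: [-0.5, -0.1, -0.8]
grip_width: 0.0802
```

```bash
python3 -c "
from h import *
to(.4505,-.0668,.212,84.3)
c=snap('side','9');crop(c,200,120,440,300,3.3,'s9')"
```

```text
t 22.75 pos [0.6527 0.1512 0.2225] yaw 84.85 tilt 2.16 F [-0.5 -0.1 -0.8] w 0.0802
SHIFT [-0.2354 -0.182   0.0015] turn 0.01
```

View pics/s9.png

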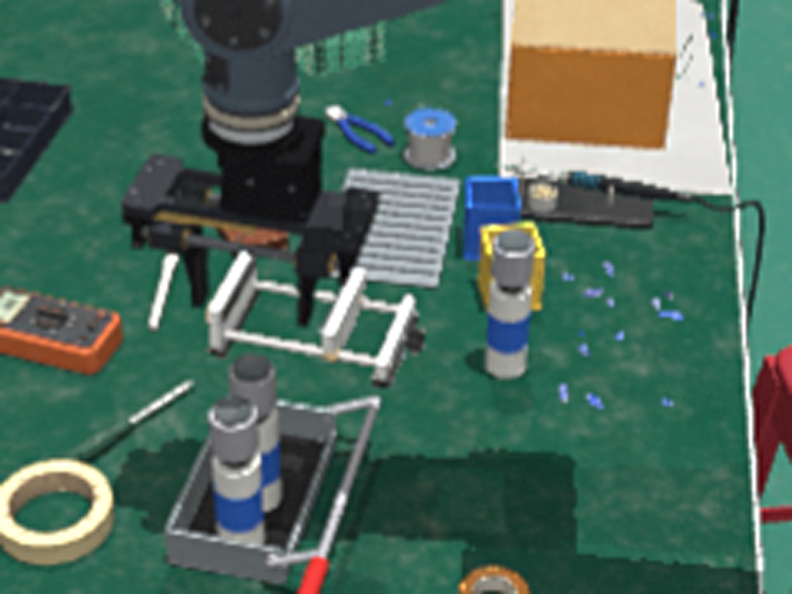

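Two are standing in the caddy. Now the third.

Emit:
send_rows --steps '[0.087, -0.04, -0.031, 0, 0, 0.087, -0.085, -0.066, 0, 0, 0.087, -0.13, -0.1, 0, 0, 0.087, -0.175, -0.135, 0, 0, 0.087, -0.215, -0.166, 0, 0, 0.087, -0.235, -0.182, 0.002, 0, 0.087, -0.235, -0.182, 0.002, 0, 0.087, -0.235, -0.182, 0.002, 0]'

```text
time: 23.8
position: [0.45, -0.0663, 0.2102]
tool_rot: [0.738, 0.674, 0.015, 0.009]
ft_force: [0.2, 0.2, 0.2]
grip_width: 0.0868
```

```bash
python3 -c "
from h import *
to(.4505,-.0668,.1148,84.3)
c=load('side','9');V=cloud(c);g=(.4505,-.0668)
m=(np.hypot(V[...,0]-g[0],V[...,1]-g[1])<.035)&(V[...,2]>.115)&(V[...,2]<.145);p=V[m]
from scipy.optimize import least_squares
print('fit',least_squares(lambda q:np.hypot(p[:,0]-q[0],p[:,1]-q[1])-.02,g).x,len(p))"
```

```text
t 23.8 pos [ 0.45   -0.0663  0.2102] yaw 84.84 tilt 1.98 F [0.2 0.2 0.2] w 0.0868
SHIFT [-0.0015 -0.0026  0.0954] turn 0.009
fit [ 0.4502544  -0.06655601] 103
```

Emit:
send_rows --steps '[0.087, 0, -0.001, 0.035, 0, 0.087, -0.001, -0.002, 0.07, 0, 0.087, -0.0015, -0.0026, 0.0955, 0, 0.07, -0.0015, -0.0026, 0.0955, 0, 0.06, -0.0015, -0.0026, 0.0955, 0, 0.045, -0.0015, -0.0026, 0.0955, 0, 0.03, -0.0015, -0.0026, 0.0955, 0, 0.03, -0.0015, -0.0026, 0.0955, 0]' --force 30

```text
time: 24.8
position: [0.4508, -0.067, 0.1152]
tool_rot: [0.738, 0.674, 0.015, 0.009]
ft_force: [0.1, -0.6, -0.6]
grip_width: 0.0451
```

Emit:
send_rows --steps '[0.03, 0, 0, 0, 0, 0.03, 0, 0, 0, 0, 0.03, 0, 0, 0, 0, 0.03, 0, 0, 0, 0]' --force 30

```text
time: 25.3
position: [0.4505, -0.0669, 0.1153]
tool_rot: [0.738, 0.674, 0.015, 0.009]
ft_force: [-1.2, -0.3, 3.3]
grip_width: 0.0394
```

Emit:
send_rows --steps '[0.03, 0, 0, -0.006, 0, 0.03, 0, 0.001, -0.018, 0, 0.03, 0, 0.001, -0.033, 0, 0.03, 0, 0.002, -0.048, 0, 0.03, 0, 0.002, -0.063, 0, 0.03, 0, 0.003, -0.078, 0, 0.03, 0, 0.003, -0.09, 0, 0.03, 0, 0.003, -0.095, 0]' --force 30

```text
time: 26.3
position: [0.4505, -0.0679, 0.2113]
tool_rot: [0.738, 0.674, 0.015, 0.01]
ft_force: [0.3, 1.5, -3.7]
grip_width: 0.0392
```

```bash
python3 -c "
from h import *
to(*cad(0,-.055),.212,84.3)"
```

```text
t 26.3 pos [ 0.4505 -0.0679  0.2113] yaw 84.84 tilt 2.09 F [ 0.3  1.5 -3.7] w 0.0392
SHIFT [0.1825 0.1842 0.0075] turn 0.009
```

Emit:
send_rows --steps '[0.03, 0.006, 0.006, 0, 0, 0.03, 0.015, 0.015, 0, 0, 0.03, 0.027, 0.027, 0.001, 0, 0.03, 0.041, 0.041, 0.001, 0, 0.03, 0.055, 0.055, 0.002, 0, 0.03, 0.069, 0.069, 0.002, 0, 0.03, 0.083, 0.083, 0.003, 0, 0.03, 0.093, 0.093, 0.003, 0]'

```text
time: 27.3
position: [0.5526, 0.0173, 0.2122]
tool_rot: [0.738, 0.675, 0.015, 0.01]
ft_force: [-0.5, -0.3, -3.0]
grip_width: 0.0395
```

```bash
python3 -c "
from h import *
to(*cad(0,-.055),.212,84.3)"
```

```text
t 27.3 pos [0.5526 0.0173 0.2122] yaw 84.88 tilt 2.08 F [-0.5 -0.3 -3. ] w 0.0395
SHIFT [0.0883 0.0903 0.0043] turn 0.01
```

Emit:
send_rows --steps '[0.03, 0.008, 0.008, 0, 0, 0.03, 0.02, 0.02, 0.001, 0, 0.03, 0.034, 0.035, 0.002, 0, 0.03, 0.049, 0.05, 0.002, 0, 0.03, 0.064, 0.066, 0.003, 0, 0.03, 0.078, 0.08, 0.003, 0, 0.03, 0.087, 0.089, 0.004, 0, 0.03, 0.0883, 0.0903, 0.004, 0]'

```text
time: 28.3
position: [0.6508, 0.0977, 0.2119]
tool_rot: [0.738, 0.675, 0.015, 0.01]
ft_force: [0.6, -0.1, -4.0]
grip_width: 0.0395
```

```bash
python3 -c "
from h import *
to(*cad(0,-.055),.1218,84.3)
c=snap('side','10');crop(c,200,120,440,300,3.3,'s10')"
```

```text
t 28.3 pos [0.6508 0.0977 0.2119] yaw 84.92 tilt 2.06 F [ 0.6 -0.1 -4. ] w 0.0395
SHIFT [-0.0013 -0.0034  0.09  ] turn 0.011
```

View pics/s10.png

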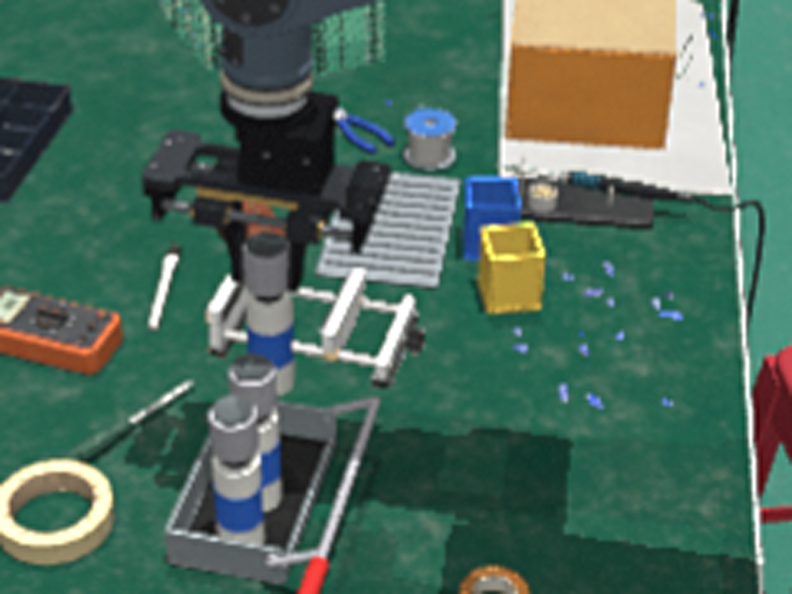

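Emit:
send_rows --steps '[0.03, 0, 0, 0.008, 0, 0.03, 0, -0.001, 0.022, 0, 0.03, 0, -0.002, 0.038, 0, 0.03, -0.001, -0.002, 0.054, 0, 0.03, -0.001, -0.003, 0.068, 0, 0.03, -0.001, -0.003, 0.079, 0, 0.03, -0.001, -0.003, 0.086, 0, 0.03, -0.001, -0.003, 0.09, 0]'

```text
time: 29.35
position: [0.6506, 0.0973, 0.1214]
tool_rot: [0.738, 0.675, 0.015, 0.01]
ft_force: [-0.6, -0.2, -3.6]
grip_width: 0.0394
```

Emit:
send_rows --steps '[0.03, 0, 0, 0.001, 0, 0.03, 0, 0, 0.0015, 0, 0.045, 0, 0, 0.0015, 0, 0.06, 0, 0, 0.0015, 0, 0.07, 0, 0, 0.0015, 0, 0.075, 0, 0, 0.0015, 0, 0.075, 0, 0, 0.0, 0, 0.075, 0, 0, -0.01, 0]'

```text
time: 30.35
position: [0.6497, 0.0972, 0.1311]
tool_rot: [0.738, 0.675, 0.014, 0.009]
ft_force: [-0.3, -1.4, 0.8]
grip_width: 0.0746
```

Emit:
send_rows --steps '[0.08, 0, 0, -0.02, 0, 0.08, 0, 0, -0.045, 0, 0.08, 0, 0, -0.075, 0, 0.08, 0, 0, -0.09, 0, 0.08, 0, 0, -0.09, 0]'

```text
time: 30.98
position: [0.6475, 0.0967, 0.2226]
tool_rot: [0.738, 0.675, 0.015, 0.01]
ft_force: [-0.4, 0.2, 0.0]
grip_width: 0.0795
```

```bash
python3 -c "
from h import *
to(.582,.30,.21,84.3)
c=snap('side','11');crop(c,200,120,440,300,3.3,'s11')
c=snap('top','11');crop(c,150,130,450,290,2.6,'t11')
for n in('top','side'):
  c=load(n,'11');W=cloud(c)
  for s in(.055,0,-.055):
    g=cad(0,s);m=(np.hypot(W[...,0]-g[0],W[...,1]-g[1])<.033)&(W[...,2]>.152)&(W[...,2]<.17);p=W[m][:,:2].astype(np.float32)
    print(n,s,g,cv2.minEnclosingCircle(p) if len(p)>4 else len(p))
"
```

```text
t 30.98 pos [0.6475 0.0967 0.2226] yaw 84.91 tilt 2.11 F [-0.4  0.2  0. ] w 0.0795
SHIFT [ 0.1966 -0.0837  0.0114] turn 0.011
top 0.055 [0.66146259 0.20672806] 0
top 0 [0.656 0.152] 0
top -0.055 [0.65053741 0.09727194] ((0.6486209630966187, 0.0831601694226265), 0.011694244109094143)
side 0.055 [0.66146259 0.20672806] ((0.6590598225593567, 0.2062467783689499), 0.021890973672270775)
side 0 [0.656 0.152] ((0.6557803750038147, 0.14670293033123016), 0.02673717401921749)
side -0.055 [0.65053741 0.09727194] ((0.6507464051246643, 0.10121959447860718), 0.020893706008791924)
```

View pics/s11.png

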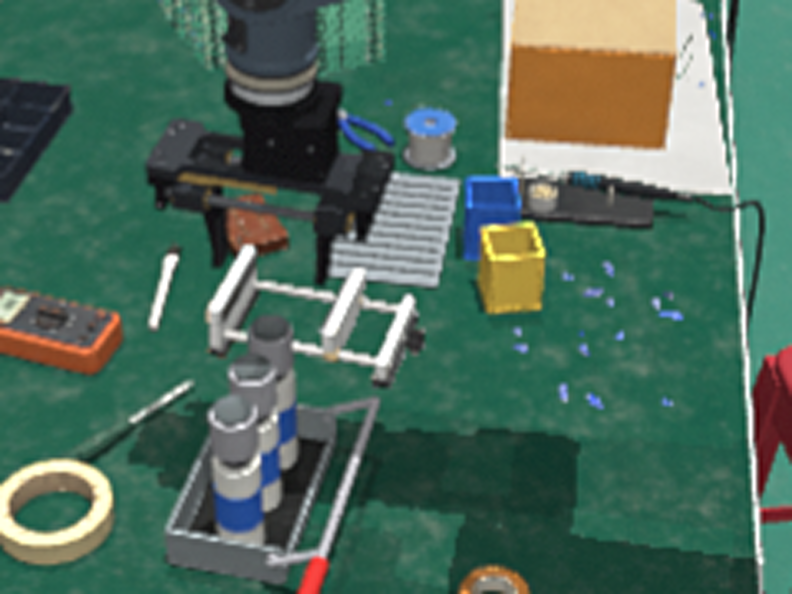

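Emit:
send_rows --steps '[0.07, 0.03, -0.012, 0, 0, 0.06, 0.07, -0.03, 0, 0, 0.05, 0.11, -0.045, 0, 0, 0.05, 0.15, -0.06, 0, 0, 0.05, 0.185, -0.075, 0.005, 0, 0.05, 0.193, -0.083, 0.01, 0.01, 0.05, 0.193, -0.083, 0.01, 0.01, 0.05, 0.193, -0.083, 0.01, 0.01]'

```text
time: 32.08
position: [0.5813, 0.2951, 0.209]
tool_rot: [0.742, 0.671, 0.013, 0.009]
ft_force: [-0.1, -0.3, 0.1]
grip_width: 0.05
```

```bash
python3 -c "
from h import *
to(.583,.295,.037,84.3)"
```

```text
t 32.08 pos [0.5813 0.2951 0.209 ] yaw 84.26 tilt 1.82 F [-0.1 -0.3  0.1] w 0.05
SHIFT [-0.0014 -0.0036  0.1719] turn -0.001
```

Emit:
send_rows --steps '[0.05, 0, -0.001, 0.04, 0, 0.05, 0, -0.002, 0.08, 0, 0.05, -0.001, -0.003, 0.12, 0, 0.05, -0.001, -0.0036, 0.155, 0, 0.05, -0.0014, -0.0036, 0.172, 0, 0.05, -0.0014, -0.0036, 0.172, 0, 0.05, -0.0014, -0.0036, 0.172, 0]'

```text
time: 32.95
position: [0.5844, 0.295, 0.0384]
tool_rot: [0.742, 0.67, 0.015, 0.009]
ft_force: [-0.2, 0.4, 0.6]
grip_width: 0.0499
```

Emit:
send_rows --steps '[0.03, 0, 0, 0, 0, 0.02, 0, 0, 0, 0, 0.01, 0, 0, 0, 0, 0.005, 0, 0, 0, 0, 0.005, 0, 0, 0, 0, 0.005, 0, 0, 0, 0]' --force 20

```text
time: 33.7
position: [0.5849, 0.2951, 0.0386]
tool_rot: [0.742, 0.671, 0.015, 0.009]
ft_force: [0.9, -0.5, 0.6]
grip_width: 0.0156
```

```bash
python3 -c "
from h import *
to(.583,.295,.037,84.3)
c=snap('side','12');crop(c,200,170,400,320,4,'s12')"
```

```text
t 33.7 pos [0.5849 0.2951 0.0386] yaw 84.24 tilt 2.04 F [ 0.9 -0.5  0.6] w 0.0156
SHIFT [-0.0003 -0.002   0.0015] turn -0.001
```

View pics/s12.png

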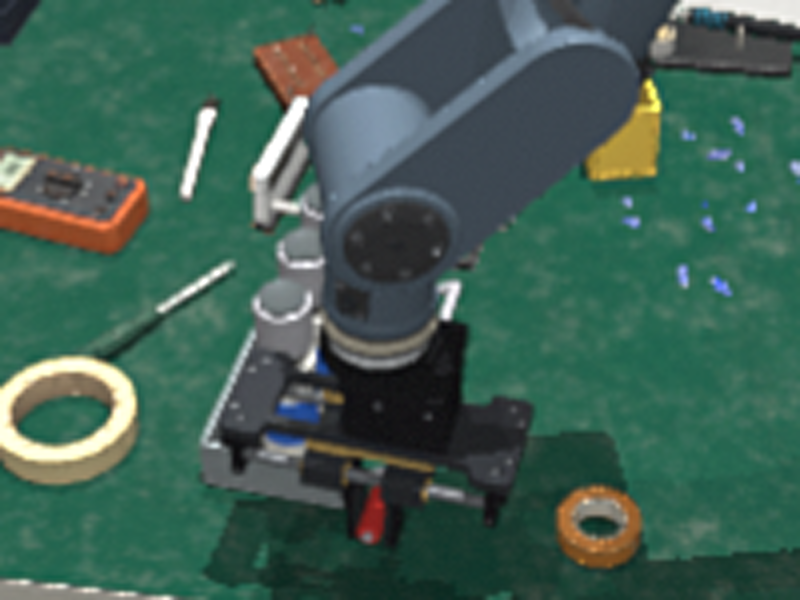

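Emit:
send_rows --steps '[0.005, 0, 0.002, -0.0034, 0, 0.005, 0, 0.004, -0.0064, 0, 0.005, 0, 0.0087, -0.012, 0, 0.005, 0, 0.0143, -0.017, 0, 0.005, 0, 0.02, -0.021, 0, 0.005, 0, 0.025, -0.023, 0, 0.005, 0, 0.0275, -0.024, 0, 0.005, 0, 0.0275, -0.024, 0]' --force 20

```text
time: 34.75
position: [0.6066, 0.2929, 0.065]
tool_rot: [0.742, 0.67, 0.011, 0.006]
ft_force: [-10.0, 3.6, 5.7]
grip_width: 0.0152
```

```bash
python3 -c "
from h import *
to(.6295,.295,.065,84.3)"
```

```text
t 34.75 pos [0.6066 0.2929 0.065 ] yaw 84.22 tilt 1.49 F [-10.    3.6   5.7] w 0.0152
SHIFT [0.0044 0.0225 0.0006] turn -0.001
```

Emit:
send_rows --steps '[0.005, 0, 0.009, 0.0, 0, 0.005, 0, 0.012, 0, 0, 0.005, 0, 0.015, 0, 0, 0.005, 0, 0.018, 0, 0, 0.005, 0, 0.021, 0, 0, 0.005, 0, 0.023, 0, 0, 0.005, 0, 0.025, 0, 0, 0.005, 0, 0.025, 0, 0]' --force 20

```text
time: 35.75
position: [0.6291, 0.2907, 0.0681]
tool_rot: [0.742, 0.671, 0.01, 0.005]
ft_force: [-7.0, 0.9, 6.0]
grip_width: 0.015
```

```bash
python3 -c "
from h import *
to(.6295,.295,.065,84.3)
c=snap('side','13');crop(c,200,170,400,320,4,'s13')"
```

```text
t 35.75 pos [0.6291 0.2907 0.0681] yaw 84.24 tilt 1.22 F [-7.   0.9  6. ] w 0.015
SHIFT [ 0.0043 -0.0001  0.0031] turn -0.001
```

View pics/s13.png

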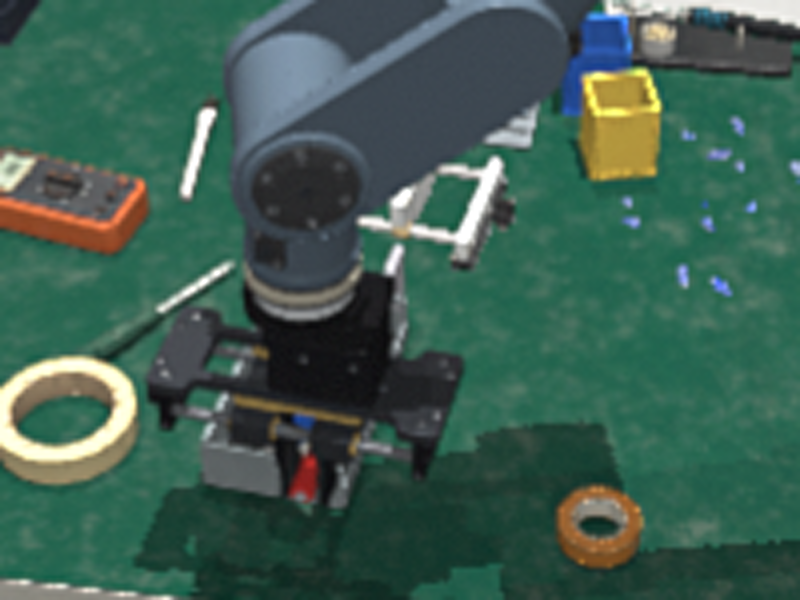

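Emit:
send_rows --steps '[0.005, 0, 0.002, 0.0, 0, 0.005, 0, 0.004, 0, 0, 0.005, 0, 0.006, 0, 0, 0.005, 0, 0.008, 0, 0, 0.005, 0, 0.008, 0, 0]' --force 20

```text
time: 36.42
position: [0.6291, 0.2906, 0.0681]
tool_rot: [0.742, 0.671, 0.003, -0.001]
ft_force: [-15.9, 3.6, 5.5]
grip_width: 0.0152
```

```bash
python3 -c "
from h import *
to(.6295,.295,.065,84.3)"
```

```text
t 36.42 pos [0.6291 0.2906 0.0681] yaw 84.25 tilt 0.34 F [-15.9   3.6   5.5] w 0.0152
SHIFT [ 0.0044 -0.      0.0031] turn -0.001
```

Emit:
send_rows --steps '[0.02, 0, 0, 0, 0, 0.03, 0, 0, 0, 0, 0.04, 0, 0, 0, 0, 0.04, 0, 0, -0.02, 0, 0.04, 0, 0, -0.06, 0, 0.04, 0, 0, -0.1, 0, 0.05, 0, 0, -0.14, 0, 0.05, 0, 0, -0.15, 0]'

```text
time: 37.42
position: [0.6311, 0.2903, 0.2234]
tool_rot: [0.742, 0.671, 0.007, 0.001]
ft_force: [0.0, -0.2, -0.2]
grip_width: 0.0485
```

```bash
python3 -c "
from h import *
to(.5,-.1,.25,84.3)"
```

```text
t 37.42 pos [0.6311 0.2903 0.2234] yaw 84.24 tilt 0.82 F [ 0.  -0.2 -0.2] w 0.0485
SHIFT [-0.4012 -0.0909 -0.0311] turn -0.001
```

Emit:
send_rows --steps '[0.06, -0.04, -0.01, -0.02, 0, 0.07, -0.1, -0.022, -0.03, 0, 0.08, -0.16, -0.036, -0.03, 0, 0.087, -0.22, -0.05, -0.03, 0, 0.087, -0.28, -0.063, -0.03, 0, 0.087, -0.34, -0.077, -0.03, 0, 0.087, -0.39, -0.09, -0.03, 0, 0.087, -0.4, -0.09, -0.03, 0]'

```text
time: 38.42
position: [0.4997, -0.1015, 0.2487]
tool_rot: [0.743, 0.669, 0.007, 0.001]
ft_force: [-0.3, 0.1, -0.3]
grip_width: 0.0869
```

```bash
python3 -c "
from h import *
to(.5,-.1,.25,84.3)
for n in('top','side'):
  c=snap(n,'14');W=cloud(c);C=c['color'].astype(int)
  m=(C[...,0]>130)&(C[...,1]<90)&(C[...,2]<90)&(abs(W[...,0]-.61)<.06)&(abs(W[...,1]-.28)<.05)&(W[...,2]>.03)
  print(n,m.sum(),np.median(W[m],0),W[m].min(0),W[m].max(0))
crop(load('top','14'),170,130,430,280,3,'t14')
crop(load('side','14'),200,120,440,300,3.3,'s14')"
```

```text
t 38.42 pos [ 0.4997 -0.1015  0.2487] yaw 83.97 tilt 0.75 F [-0.3  0.1 -0.3] w 0.0869
SHIFT [ 0.0015  0.0002 -0.0013] turn -0.006
top 40 [0.6290246  0.2812865  0.08799017] [0.62011718 0.26078073 0.08111535] [0.63618499 0.3069222  0.09139153]
side 78 [0.62661438 0.28630903 0.08819893] [0.61853206 0.24152278 0.03304527] [0.64919012 0.30991914 0.09244088]
```

View pics/t14.png

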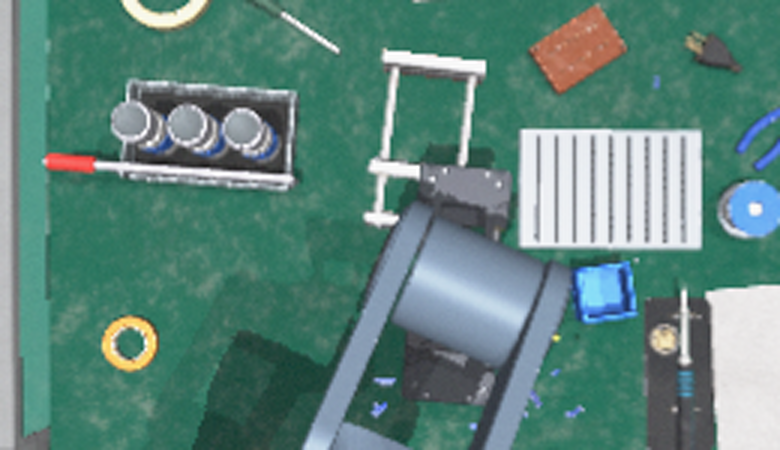

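View pics/s14.png

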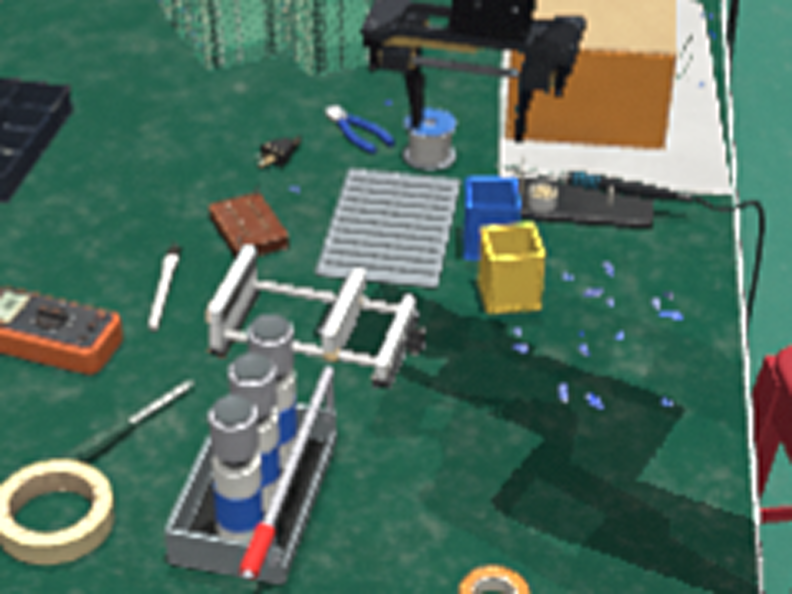

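```bash
cat >> h.py <<'E'
def cupmask(c,col):
    H=cv2.cvtColor(c["color"],cv2.COLOR_RGB2HSV).astype(int)
    h,s,v=H[...,0],H[...,1],H[...,2]
    return ((h>22)&(h<34)&(s>110)&(v>90)) if col=="y" else ((h>100)&(h<122)&(s>150)&(v>60))
def cup(tag,col,box=None,zmin=.055):
    for n in("top","side"):
        c=load(n,tag);W=cloud(c);m=cupmask(c,col)&np.isfinite(W[...,2])
        b=box or (.35,.75,-.42,.12)
        m&=(W[...,0]>b[0])&(W[...,0]<b[1])&(W[...,1]>b[2])&(W[...,1]<b[3])&(W[...,2]>.008)
        p=W[m]
        if len(p)<10: print(n,col,"few",len(p)); continue
        q=p[p[:,2]>zmin]
        r=cv2.minAreaRect((q[:,:2]*1000).astype(np.float32)) if len(q)>5 else None
        print(n,col,len(p),"z",np.round(np.percentile(p[:,2],[2,50,98]),3),"min",np.round(p.min(0),3),"max",np.round(p.max(0),3),"| hi",len(q),r and (np.round(r[0],1),np.round(r[1],1),round(r[2],1)))
E
python3 -c "
from h import *
cup('0','y');cup('0','b');cup('14','y');cup('14','b')"
```

```text
top y 124 z [0.008 0.062 0.072] min [ 0.423 -0.211  0.008] max [ 0.487 -0.147  0.073] | hi 71 (array([ 455.8, -179.6]), array([56.4, 55.1]), 15.4)
side y 94 z [0.016 0.064 0.113] min [ 0.421 -0.24   0.01 ] max [ 0.488 -0.061  0.122] | hi 69 (array([ 443. , -135.9]), array([ 57.2, 151.4]), 14.7)
top b 169 z [0.009 0.054 0.073] min [ 0.441 -0.418  0.008] max [0.571 0.087 0.075] | hi 81 (array([ 464.7, -102.5]), array([ 55.8, 382.1]), 6.6)
side b 311 z [0.014 0.054 0.07 ] min [ 0.419 -0.419  0.009] max [0.584 0.12  0.072] | hi 149 (array([457.7, -89.4]), array([ 55.5, 422.1]), 7.9)
top y few 1
side y 326 z [0.013 0.05  0.072] min [ 0.421 -0.239  0.008] max [ 0.541 -0.079  0.348] | hi 128 (array([ 472.7, -140.2]), array([161.4,  79.3]), 66.8)
top b 167 z [0.01  0.057 0.072] min [ 0.454 -0.413  0.008] max [0.655 0.092 0.074] | hi 89 (array([ 547. , -101.9]), array([423.6,  71.6]), 68.8)
side b 305 z [0.018 0.056 0.073] min [ 0.452 -0.419  0.009] max [0.642 0.118 0.257] | hi 158 (array([539.7, -85.6]), array([448.7,  76. ]), 72.4)
```

```bash
python3 -c "
from h import *
to(.4509,-.1624,.15,105.6)"
```

```text
t 38.52 pos [ 0.501  -0.0998  0.2488] yaw 84.09 tilt 0.82 F [-0.5  0.5 -1. ] w 0.0871
SHIFT [-0.0683 -0.0445  0.0977] turn -0.375
```

Emit:
send_rows --steps '[0.087, -0.02, -0.012, 0.02, -0.1, 0.087, -0.045, -0.03, 0.05, -0.2, 0.087, -0.068, -0.0445, 0.08, -0.3, 0.087, -0.068, -0.0445, 0.097, -0.375, 0.087, -0.068, -0.0445, 0.097, -0.375, 0.087, -0.068, -0.0445, 0.097, -0.375]'

```text
time: 39.28
position: [0.4519, -0.1614, 0.1512]
tool_rot: [0.604, 0.797, 0.007, 0.003]
ft_force: [0.5, 0.5, -0.5]
grip_width: 0.0872
```

```bash
python3 -c "
from h import *
to(.4509,-.1624,.05,105.6)"
```

```text
t 39.27 pos [ 0.4519 -0.1614  0.1512] yaw 105.61 tilt 0.86 F [ 0.5  0.5 -0.5] w 0.0872
SHIFT [-0.001  -0.0027  0.1012] turn 0.0
```

Emit:
send_rows --steps '[0.087, 0, -0.001, 0.04, 0, 0.087, 0, -0.002, 0.08, 0, 0.08, -0.001, -0.0027, 0.101, 0, 0.07, -0.001, -0.0027, 0.101, 0, 0.06, -0.001, -0.0027, 0.101, 0, 0.05, -0.001, -0.0027, 0.101, 0, 0.05, -0.001, -0.0027, 0.101, 0, 0.05, -0.001, -0.0027, 0.101, 0]' --force 4

```text
time: 40.28
position: [0.4517, -0.1627, 0.0513]
tool_rot: [0.605, 0.796, 0.007, 0.004]
ft_force: [-0.4, 0.5, 7.1]
grip_width: 0.056
```

```bash
python3 -c "
from h import *
to(.4509,-.1624,.05,105.6)
c=snap('side','15');crop(c,280,120,420,240,5,'s15')"
```

```text
t 40.27 pos [ 0.4517 -0.1627  0.0513] yaw 105.6 tilt 0.95 F [-0.4  0.5  7.1] w 0.056
SHIFT [ 0.0005 -0.0007  0.0013] turn -0.0
```

View pics/s15.png

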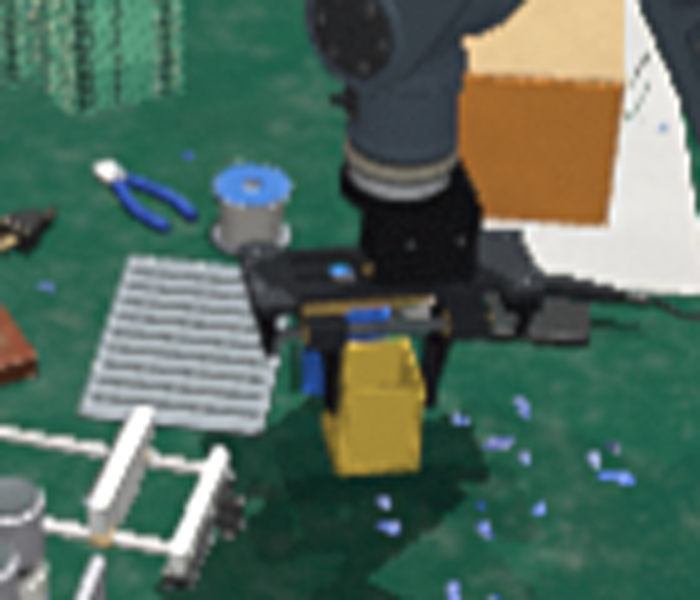

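Emit:
send_rows --steps '[0.05, 0.003, 0, 0.004, 0, 0.05, 0.01, 0, 0.004, 0, 0.05, 0.018, 0, 0.004, 0, 0.05, 0.026, 0, 0.005, 0, 0.05, 0.034, 0, 0.008, 0, 0.05, 0.042, 0, 0.011, 0, 0.05, 0.05, 0, 0.016, 0, 0.05, 0.054, 0, 0.02, 0]' --force 3

```text
time: 41.32
position: [0.4371, -0.1096, 0.031]
tool_rot: [0.605, 0.797, 0.007, 0.004]
ft_force: [0.7, 1.4, 2.2]
grip_width: 0.0566
```

```bash
python3 -c "
from h import *
to(.4509,-.1624,.05,105.6)
c=snap('side','16');crop(c,280,120,420,240,5,'s16')"
```

```text
t 41.33 pos [ 0.4371 -0.1096  0.031 ] yaw 105.6 tilt 0.93 F [0.7 1.4 2.2] w 0.0566
SHIFT [-0.0545 -0.0006 -0.0192] turn 0.0
```

View pics/s16.png

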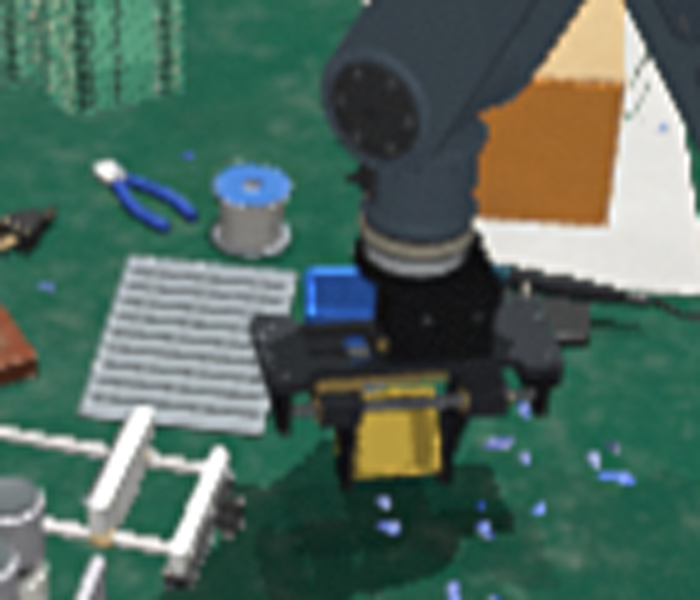

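Emit:
send_rows --steps '[0.06, 0.0, 0, 0, 0, 0.07, 0.0, 0, 0, 0, 0.08, 0.0, 0, 0, 0, 0.087, 0, 0, 0, 0, 0.087, 0, 0, -0.03, 0, 0.087, 0, 0, -0.08, 0, 0.087, 0.03, 0, -0.12, 0, 0.087, 0.04, 0, -0.15, 0]'

```text
time: 42.38
position: [0.4229, -0.0708, 0.1824]
tool_rot: [0.604, 0.797, 0.007, 0.003]
ft_force: [0.8, 0.3, -0.6]
grip_width: 0.0873
```

```bash
python3 -c "
from h import *
to(.4509,-.1624,.05,105.6)
c=snap('side','17');crop(c,280,120,420,240,5,'s17');c=snap('top','17');crop(c,290,170,430,270,5,'t17')
cup('17','y',(.35,.52,-.25,0),.03);cup('17','b',(.4,.6,-.35,-.2))"
```

```text
t 42.38 pos [ 0.4229 -0.0708  0.1824] yaw 105.65 tilt 0.9 F [ 0.8  0.3 -0.6] w 0.0873
SHIFT [-0.0962  0.0002  0.132 ] turn 0.001
top y 183 z [0.046 0.055 0.167] min [ 0.413 -0.152  0.034] max [ 0.473 -0.074  0.492] | hi 183 (array([ 439.2, -113.1]), array([56.8, 70.5]), 14.3)
side y 286 z [0.01  0.054 0.059] min [ 0.401 -0.156  0.008] max [ 0.474 -0.05   0.279] | hi 251 (array([ 434.3, -101.2]), array([ 57.5, 106. ]), 15.3)
top b 153 z [0.01  0.055 0.072] min [ 0.454 -0.295  0.008] max [ 0.514 -0.234  0.073] | hi 77 (array([ 483.4, -264.6]), array([56. , 56.8]), 6.7)
side b 303 z [0.01  0.044 0.07 ] min [ 0.452 -0.3    0.009] max [ 0.512 -0.227  0.073] | hi 98 (array([ 482.6, -264. ]), array([55.7, 67.5]), 9.1)
```

View pics/s17.png

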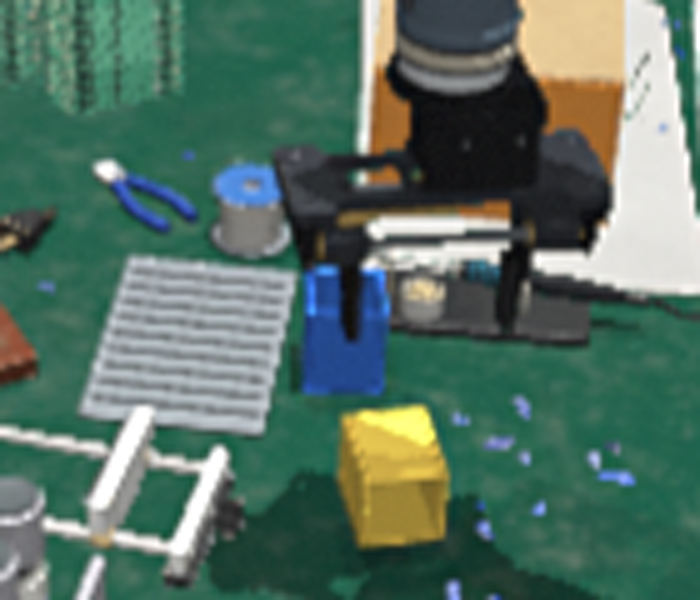

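View pics/t17.png

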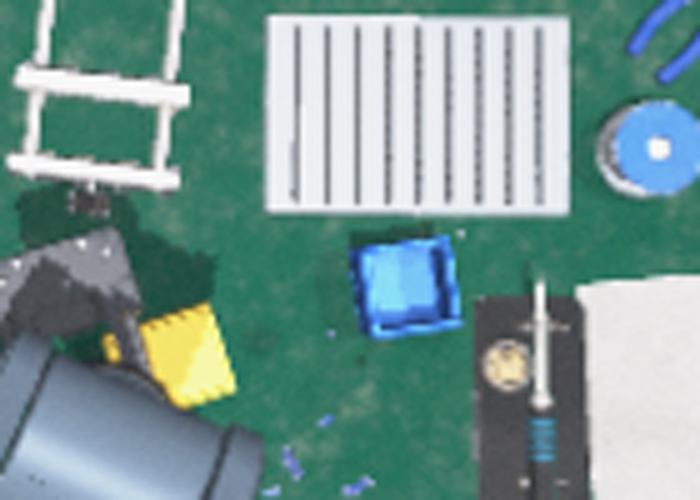

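```bash
python3 -c "
from h import *
to(.4331,-.0918,.036,105)"
```

```text
t 42.48 pos [ 0.4249 -0.0716  0.1835] yaw 105.7 tilt 1.15 F [ 0.2 -0.5  0.3] w 0.0868
SHIFT [-0.0216 -0.0005  0.1476] turn 0.012
```

Emit:
send_rows --steps '[0.087, -0.012, 0, 0.04, 0.01, 0.087, -0.0216, 0, 0.09, 0.012, 0.087, -0.0216, -0.0005, 0.13, 0.012, 0.087, -0.0216, -0.0005, 0.1475, 0.012, 0.07, -0.0216, -0.0005, 0.1475, 0.012, 0.06, -0.0216, -0.0005, 0.1475, 0.012, 0.05, -0.0216, -0.0005, 0.1475, 0.012, 0.05, -0.0216, -0.0005, 0.1475, 0.012]' --force 3

```text
time: 43.48
position: [0.4335, -0.092, 0.0368]
tool_rot: [0.609, 0.793, 0.008, 0.007]
ft_force: [0.4, -0.4, 1.3]
grip_width: 0.0567
```

```bash
python3 -c "
from h import *
to(.4331,-.0918,.036,105)"
```

```text
t 43.48 pos [ 0.4335 -0.092   0.0368] yaw 105.01 tilt 1.21 F [ 0.4 -0.4  1.3] w 0.0567
SHIFT [ 0.0003 -0.0003  0.0008] turn 0.0
```

Emit:
send_rows --steps '[0.05, 0.002, 0, 0.003, 0, 0.05, 0.008, 0, 0.003, 0, 0.05, 0.015, 0, 0.003, 0, 0.05, 0.023, 0, 0.004, 0, 0.05, 0.031, 0, 0.006, 0, 0.05, 0.038, 0, 0.009, 0, 0.05, 0.045, 0, 0.013, 0, 0.05, 0.052, 0, 0.018, 0]' --force 3

```text
time: 44.48
position: [0.4202, -0.0412, 0.0183]
tool_rot: [0.609, 0.793, 0.008, 0.007]
ft_force: [0.5, -0.4, 0.2]
grip_width: 0.0558
```

```bash
python3 -c "
from h import *
to(.4509,-.1624,.05,105.6)
c=snap('side','18');crop(c,300,140,420,240,6,'s18')"
```

```text
t 44.48 pos [ 0.4202 -0.0412  0.0183] yaw 105.02 tilt 1.2 F [ 0.5 -0.4  0.2] w 0.0558
SHIFT [-0.1251 -0.0011 -0.0315] turn -0.01
```

View pics/s18.png

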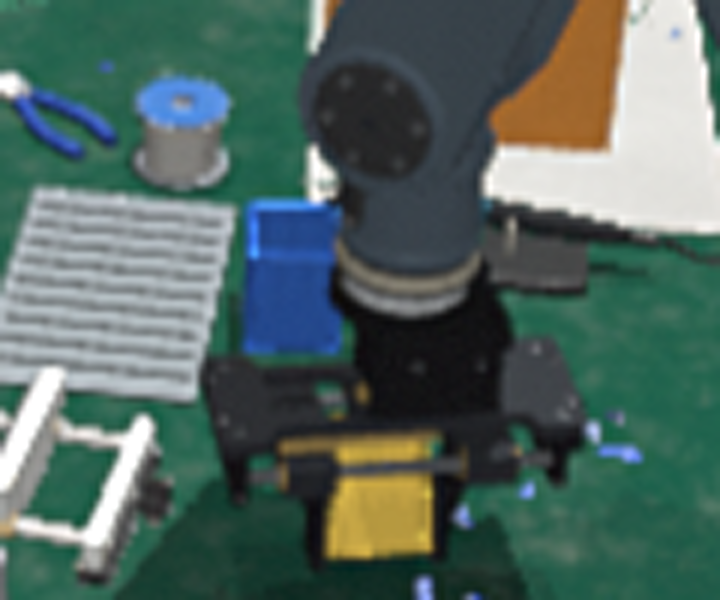

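Emit:
send_rows --steps '[0.06, 0.0, 0, 0, 0, 0.07, 0.0, 0, 0, 0, 0.08, 0.0, 0, 0, 0, 0.087, 0, 0, 0, 0, 0.087, 0, 0, -0.03, 0, 0.087, 0, 0, -0.08, 0, 0.087, 0.03, 0, -0.14, 0, 0.087, 0.06, 0, -0.17, 0]'

```text
time: 45.52
position: [0.4012, 0.0168, 0.1903]
tool_rot: [0.609, 0.793, 0.009, 0.008]
ft_force: [1.4, 0.2, -0.3]
grip_width: 0.0869
```

```bash
python3 -c "
from h import *
to(.4509,-.1624,.05,105.6)
c=snap('side','19');crop(c,280,120,420,240,5,'s19');c=snap('top','19');crop(c,290,170,430,270,5,'t19')
cup('19','y',(.35,.52,-.25,0.02),.03);cup('19','b',(.4,.6,-.35,-.2))"
```

```text
t 45.52 pos [0.4012 0.0168 0.1903] yaw 104.93 tilt 1.31 F [ 1.4  0.2 -0.3] w 0.0869
SHIFT [-0.1857 -0.0013  0.1406] turn -0.012
top y 153 z [0.037 0.069 0.073] min [ 0.389 -0.08   0.018] max [ 0.456 -0.015  0.074] | hi 150 (array([421.4, -46.9]), array([56.1, 56. ]), 16.4)
side y 422 z [0.013 0.064 0.071] min [ 0.387 -0.082  0.009] max [ 0.455 -0.007  0.074] | hi 346 (array([420.8, -47.1]), array([57.2, 65.8]), 14.8)
top b 160 z [0.008 0.051 0.072] min [ 0.454 -0.295  0.008] max [ 0.514 -0.234  0.075] | hi 75 (array([ 483.4, -264.5]), array([55.7, 56.7]), 6.6)
side b 121 z [0.008 0.03  0.069] min [ 0.463 -0.275  0.008] max [ 0.511 -0.224  0.076] | hi 17 (array([ 505.5, -251.7]), array([ 4.4, 48.1]), 10.9)
```

View pics/s19.png

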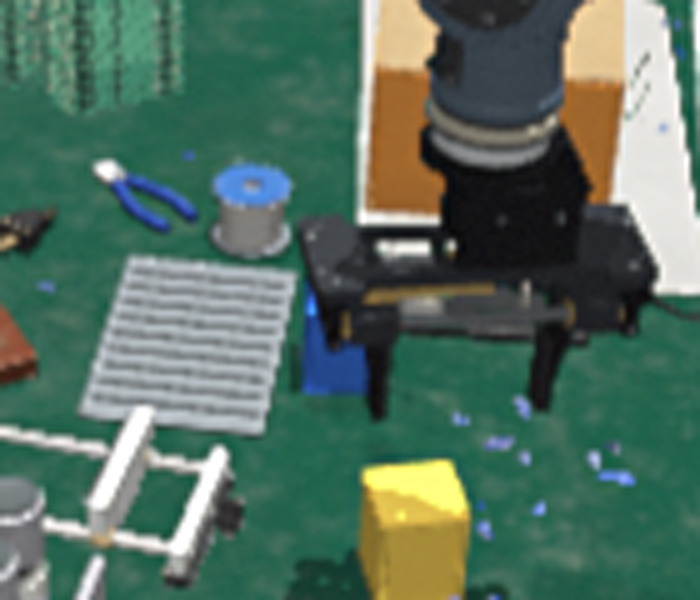

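```bash
python3 -c "
from h import *
c=load('top','17')
K=c['intrinsics'];E=c['extrinsics']
def ray(u,v,z):
    s=cv2.undistortPoints(np.array([[[u,v]]],float),K,np.array([float(c['k1']),0,0,0,0]))[0,0]
    d=E[:3,:3]@[s[0],s[1],1];t=(z-E[2,3])/d[2];return E[:3,3]+t*d
for u,v in[(343.6,173.2),(404,173.2),(404,212.8),(343.6,212.8)]: print(ray(u,v,.004)[:2])
to(.4214,-.047,.15,105.5)
"
```

```text
[ 0.65956098 -0.18550401]
[ 0.65570169 -0.38487938]
[ 0.52531434 -0.38059845]
[ 0.52957412 -0.18227785]
t 45.62 pos [0.4007 0.0183 0.1909] yaw 105.19 tilt 1.43 F [ 0.7  0.4 -0.6] w 0.0868
SHIFT [-0.0684  0.0018  0.0411] turn -0.005
```

Emit:
send_rows --steps '[0.087, -0.03, 0.0, 0.01, 0, 0.087, -0.068, 0.001, 0.03, 0, 0.087, -0.068, 0.002, 0.041, 0, 0.087, -0.068, 0.002, 0.041, 0]'

```text
time: 46.12
position: [0.4199, -0.0463, 0.1486]
tool_rot: [0.608, 0.794, 0.009, 0.006]
ft_force: [-0.4, 1.2, 0.7]
grip_width: 0.0872
```

```bash
python3 -c "
from h import *
to(.4214,-.047,.035,105.5)
"
```

```text
t 46.12 pos [ 0.4199 -0.0463  0.1486] yaw 105.13 tilt 1.21 F [-0.4  1.2  0.7] w 0.0872
SHIFT [-0.0012 -0.0011  0.1136] turn -0.006
```

Emit:
send_rows --steps '[0.087, 0, 0, 0.04, 0, 0.087, -0.001, -0.001, 0.08, 0, 0.087, -0.0012, -0.0011, 0.113, 0, 0.07, -0.0012, -0.0011, 0.1136, 0, 0.05, -0.0012, -0.0011, 0.1136, 0, 0.05, -0.0012, -0.0011, 0.1136, 0, 0.05, -0.0012, -0.0011, 0.1136, 0, 0.05, -0.0012, -0.0011, 0.1136, 0]' --force 15

```text
time: 47.12
position: [0.4219, -0.0472, 0.0362]
tool_rot: [0.608, 0.794, 0.009, 0.007]
ft_force: [0.4, 1.1, 8.3]
grip_width: 0.0562
```

Emit:
send_rows --steps '[0.045, 0, 0, 0, 0, 0.045, 0, 0, -0.01, 0, 0.045, 0, 0, -0.03, 0, 0.045, 0, 0, -0.05, 0, 0.045, 0, 0, -0.07, 0, 0.045, 0, 0, -0.08, 0, 0.045, 0, 0, -0.08, 0]' --force 15

```text
time: 48.0
position: [0.4205, -0.0478, 0.1168]
tool_rot: [0.608, 0.794, 0.009, 0.008]
ft_force: [0.4, -0.4, -0.9]
grip_width: 0.056
```

```bash
python3 -c "
from h import *
to(.595,-.235,.11,92)
c=snap('side','20');crop(c,280,120,420,240,5,'s20')
"
```

```text
t 48.0 pos [ 0.4205 -0.0478  0.1168] yaw 105.15 tilt 1.39 F [ 0.4 -0.4 -0.9] w 0.056
SHIFT [-0.2263  0.1193  0.0101] turn 0.23
```

View pics/s20.png

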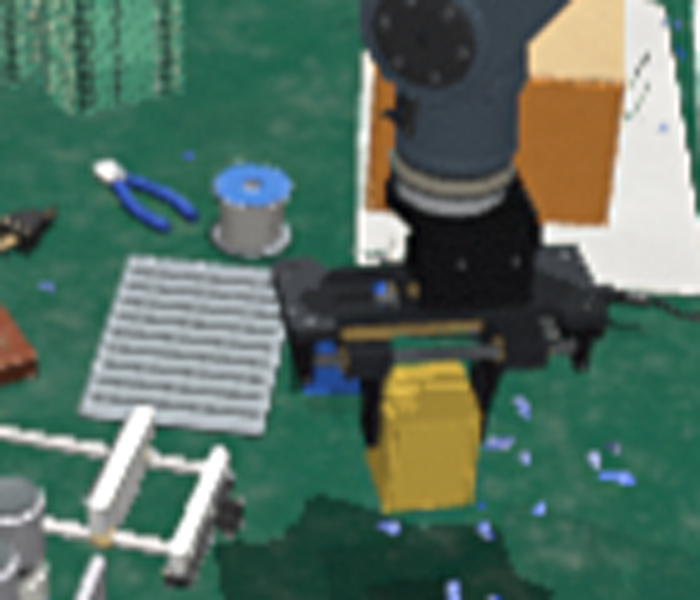

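Emit:
send_rows --steps '[0.045, -0.01, 0.005, -0.012, 0.02, 0.045, -0.04, 0.02, -0.015, 0.06, 0.045, -0.08, 0.042, -0.015, 0.1, 0.045, -0.12, 0.063, -0.015, 0.15, 0.045, -0.16, 0.085, -0.015, 0.2, 0.045, -0.2, 0.106, -0.015, 0.23, 0.045, -0.226, 0.119, -0.015, 0.23, 0.045, -0.226, 0.119, -0.015, 0.23]' --force 15

```text
time: 49.05
position: [0.5945, -0.2364, 0.1326]
tool_rot: [0.695, 0.719, 0.01, 0.006]
ft_force: [-0.3, 0.9, -0.9]
grip_width: 0.056
```

```bash
python3 -c "
from h import *
to(.595,-.235,.041,92)
"
```

```text
t 49.05 pos [ 0.5945 -0.2364  0.1326] yaw 91.89 tilt 1.31 F [-0.3  0.9 -0.9] w 0.056
SHIFT [ 0.001  -0.0015  0.0916] turn -0.002
```

Emit:
send_rows --steps '[0.045, 0, 0, 0.02, 0, 0.045, 0, 0, 0.045, 0, 0.045, 0, -0.001, 0.068, 0, 0.045, 0.001, -0.0015, 0.083, 0, 0.045, 0.001, -0.0015, 0.09, 0, 0.045, 0.001, -0.0015, 0.0925, 0, 0.045, 0.001, -0.0015, 0.0925, 0]'

```text
time: 49.92
position: [0.5955, -0.2351, 0.0408]
tool_rot: [0.695, 0.719, 0.01, 0.007]
ft_force: [-0.3, 0.3, -0.1]
grip_width: 0.0564
```

Emit:
send_rows --steps '[0.06, 0, 0, 0, 0, 0.075, 0, 0, 0, 0, 0.085, 0, 0, 0, 0, 0.087, 0, 0, -0.01, 0, 0.087, 0, 0, -0.05, 0, 0.087, 0, 0, -0.1, 0, 0.087, 0.05, -0.05, -0.12, 0, 0.087, 0.1, -0.08, -0.12, 0]'

```text
time: 50.92
position: [0.5132, -0.1439, 0.1615]
tool_rot: [0.696, 0.718, 0.011, 0.009]
ft_force: [-0.3, 0.4, -0.6]
grip_width: 0.0871
```

```bash
python3 -c "
from h import *
to(.595,-.235,.041,92)
c=snap('side','21');crop(c,280,120,420,240,5,'s21');c=snap('top','21');crop(c,290,170,430,270,5,'t21')
cup('21','y',(.35,.7,-.35,0.02),.06);cup('21','b',(.4,.54,-.35,-.2))"
```

```text
t 50.92 pos [ 0.5132 -0.1439  0.1615] yaw 91.78 tilt 1.63 F [-0.3  0.4 -0.6] w 0.0871
SHIFT [-0.0938  0.0755  0.1225] turn -0.004
top y 48 z [0.012 0.049 0.075] min [ 0.568 -0.254  0.009] max [ 0.621 -0.205  0.077] | hi 18 (array([ 583.5, -217.4]), array([70.4, 34.2]), 43.9)
side y 330 z [0.011 0.064 0.078] min [ 0.56  -0.268  0.008] max [ 0.623 -0.129  0.166] | hi 176 (array([ 592.1, -197.4]), array([ 55.8, 139.8]), 4.1)
top b 94 z [0.011 0.057 0.073] min [ 0.455 -0.296  0.008] max [ 0.514 -0.204  0.471] | hi 49 (array([ 482.8, -250.1]), array([57.4, 88.1]), 3.4)
side b 353 z [0.011 0.046 0.071] min [ 0.452 -0.303  0.008] max [ 0.512 -0.225  0.074] | hi 118 (array([ 482.2, -262.3]), array([56.7, 69.3]), 9.9)
```

View pics/s21.png

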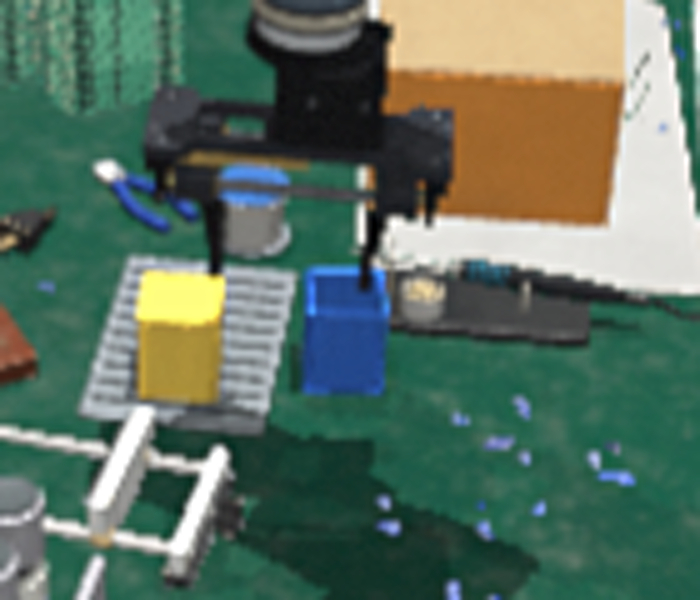

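```bash
python3 -c "
from h import *
to(.4813,-.2467,.12,96.6)"
```

```text
t 51.02 pos [ 0.5057 -0.137   0.1591] yaw 92.07 tilt 1.01 F [-0.   0.3  0.7] w 0.0871
SHIFT [-0.1091 -0.0289  0.0377] turn -0.079
```

Emit:
send_rows --steps '[0.087, -0.03, -0.008, 0, -0.03, 0.087, -0.07, -0.02, 0.01, -0.06, 0.087, -0.109, -0.029, 0.025, -0.079, 0.087, -0.109, -0.029, 0.037, -0.079, 0.087, -0.109, -0.029, 0.037, -0.079]'

```text
time: 51.65
position: [0.4805, -0.2458, 0.1199]
tool_rot: [0.666, 0.746, 0.009, 0.001]
ft_force: [-0.4, -0.4, -0.1]
grip_width: 0.0868
```

```bash
python3 -c "
from h import *
to(.4813,-.2467,.05,96.6)"
```

```text
t 51.65 pos [ 0.4805 -0.2458  0.1199] yaw 96.55 tilt 1.0 F [-0.4 -0.4 -0.1] w 0.0868
SHIFT [-0.0017 -0.0002  0.0699] turn -0.001
```

Emit:
send_rows --steps '[0.087, -0.001, 0, 0.035, 0, 0.087, -0.0017, 0, 0.06, 0, 0.08, -0.0017, 0, 0.07, 0, 0.07, -0.0017, 0, 0.07, 0, 0.05, -0.0017, 0, 0.07, 0, 0.05, -0.0017, 0, 0.07, 0, 0.05, -0.0017, 0, 0.07, 0, 0.05, -0.0017, 0, 0.07, 0]' --force 4

```text
time: 52.65
position: [0.4819, -0.2469, 0.0508]
tool_rot: [0.666, 0.746, 0.009, 0.001]
ft_force: [-0.6, 1.2, 5.7]
grip_width: 0.0565
```

Emit:
send_rows --steps '[0.05, 0.003, 0, 0.004, 0, 0.05, 0.01, 0, 0.004, 0, 0.05, 0.018, 0, 0.004, 0, 0.05, 0.026, 0, 0.005, 0, 0.05, 0.034, 0, 0.008, 0, 0.05, 0.042, 0, 0.011, 0, 0.05, 0.05, 0, 0.016, 0, 0.05, 0.054, 0, 0.02, 0]' --force 3

```text
time: 53.65
position: [0.4759, -0.192, 0.0309]
tool_rot: [0.666, 0.746, 0.009, 0.001]
ft_force: [1.8, 0.9, 2.0]
grip_width: 0.056
```

```bash
python3 -c "
from h import *
to(.4813,-.2467,.05,96.6)
c=snap('side','22');crop(c,280,120,420,240,5,'s22')"
```

```text
t 53.65 pos [ 0.4759 -0.192   0.0309] yaw 96.55 tilt 1.03 F [1.8 0.9 2. ] w 0.056
SHIFT [-0.0547 -0.0006 -0.0197] turn -0.001
```

View pics/s22.png

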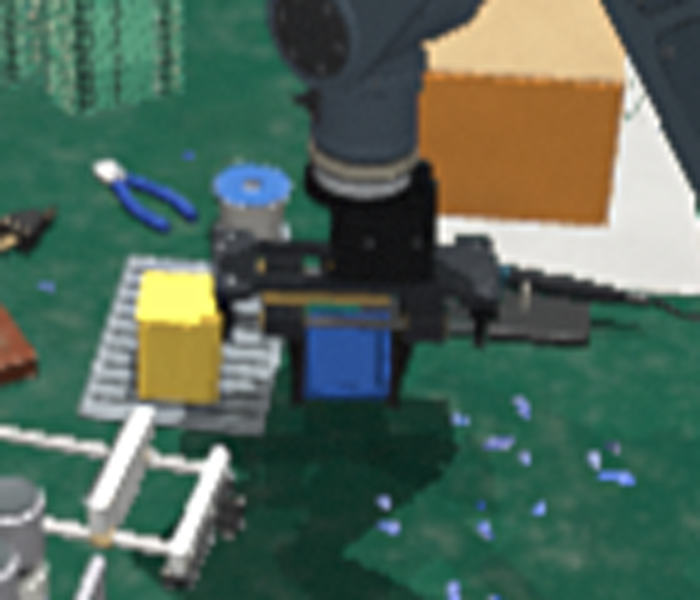

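Tipped over as with the yellow one; release and check.

Emit:
send_rows --steps '[0.06, 0.0, 0, 0, 0, 0.07, 0.0, 0, 0, 0, 0.08, 0.0, 0, 0, 0, 0.087, 0, 0, 0, 0, 0.087, 0, 0, -0.03, 0, 0.087, 0, 0, -0.08, 0, 0.087, 0.04, 0, -0.12, 0, 0.087, 0.08, 0, -0.15, 0]'

```text
time: 54.7
position: [0.4648, -0.1139, 0.1833]
tool_rot: [0.666, 0.746, 0.009, 0.001]
ft_force: [0.6, -0.0, 0.5]
grip_width: 0.0869
```

```bash
python3 -c "
from h import *
to(.4813,-.2467,.05,96.6)
c=snap('side','23');crop(c,280,120,420,240,5,'s23');c=snap('top','23');crop(c,290,170,430,270,5,'t23')
cup('23','b',(.4,.54,-.35,-.1),.04)"
```

```text
t 54.7 pos [ 0.4648 -0.1139  0.1833] yaw 96.46 tilt 1.07 F [ 0.6 -0.   0.5] w 0.0869
SHIFT [-0.1352 -0.0006  0.1319] turn -0.002
top b 59 z [0.026 0.055 0.496] min [ 0.472 -0.222  0.019] max [ 0.508 -0.132  0.497] | hi 55 (array([ 487.1, -174.1]), array([29.6, 82.7]), 7.3)
side b 255 z [0.013 0.054 0.059] min [ 0.444 -0.232  0.008] max [ 0.506 -0.153  0.061] | hi 221 (array([ 475.4, -192.8]), array([55. , 76.8]), 5.5)
```

View pics/s23.png

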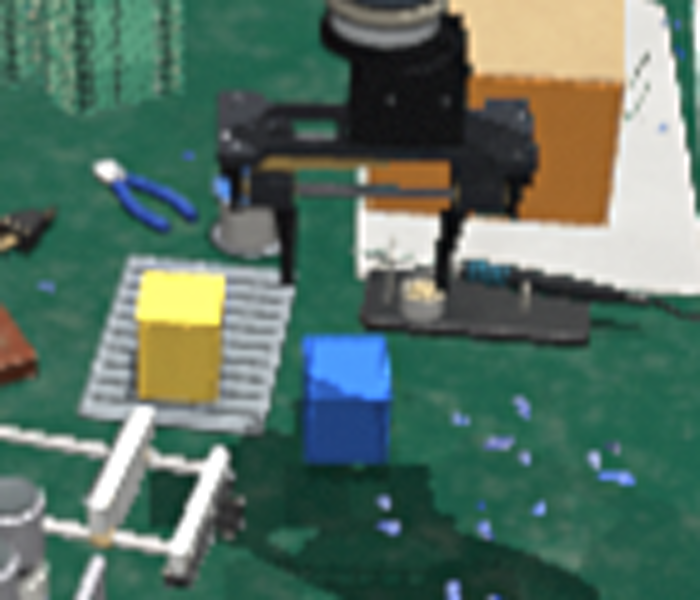

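View pics/t23.png

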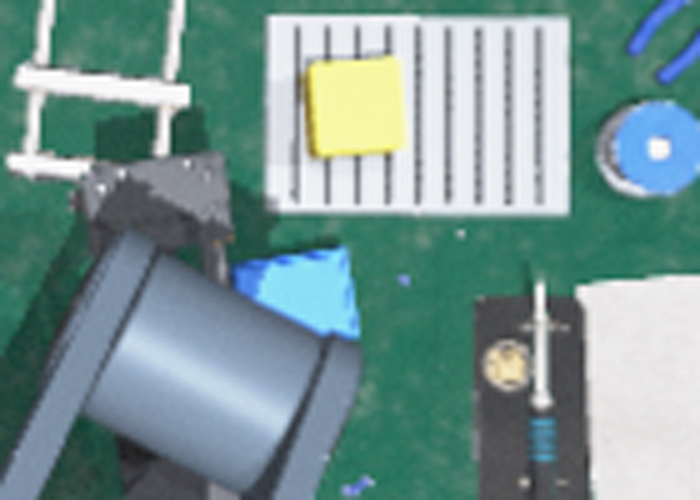

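```bash
python3 -c "
from h import *
c=load('side','23');im=c['color'][180:220,335:365].astype(float)
im=np.clip((im-im.min())*1.6,0,255).astype(np.uint8)
cv2.imwrite('pics/s23z.png',cv2.resize(im[:,:,::-1],None,fx=16,fy=14,interpolation=cv2.INTER_NEAREST))
W=cloud(c)
for v in (196,200,204,208): print([tuple(np.round(W[v,u],3)) for u in (343,348,353)])
"
```

```text
[(np.float64(0.495), np.float64(-0.174), np.float64(0.056)), (np.float64(0.478), np.float64(-0.179), np.float64(0.054)), (np.float64(0.461), np.float64(-0.188), np.float64(0.049))]
[(np.float64(0.493), np.float64(-0.154), np.float64(0.054)), (np.float64(0.476), np.float64(-0.159), np.float64(0.053)), (np.float64(0.459), np.float64(-0.159), np.float64(0.054))]
[(np.float64(0.495), np.float64(-0.198), np.float64(0.004)), (np.float64(0.478), np.float64(-0.206), np.float64(-0.001)), (np.float64(0.46), np.float64(-0.204), np.float64(0.002))]
[(np.float64(0.493), np.float64(-0.18), np.float64(-0.0)), (np.float64(0.476), np.float64(-0.184), np.float64(-0.002)), (np.float64(0.458), np.float64(-0.182), np.float64(0.002))]
```

View pics/s23z.png

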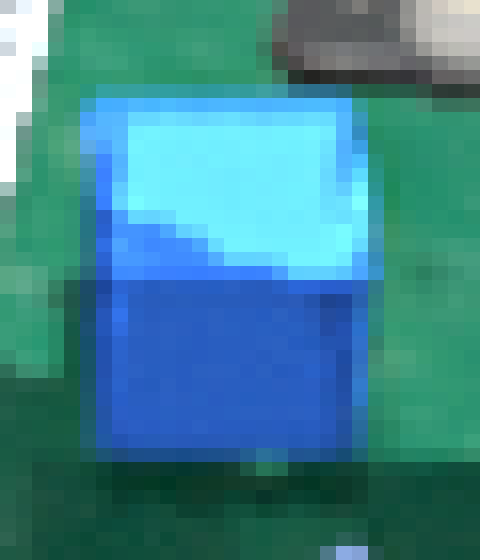

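```bash
python3 -c "
from h import *
to(.474,-.172,.036,96.2)"
```

```text
t 54.8 pos [ 0.4644 -0.1115  0.1843] yaw 96.74 tilt 1.14 F [-0.4  0.2 -0.1] w 0.087
SHIFT [-6.270e-02 -1.000e-04  1.477e-01] turn 0.009
```

Emit:
send_rows --steps '[0.087, -0.03, 0, 0.03, 0.01, 0.087, -0.06, 0, 0.06, 0.01, 0.087, -0.0627, 0, 0.1, 0.01, 0.087, -0.0627, 0, 0.135, 0.01, 0.087, -0.0627, 0, 0.1475, 0.01, 0.07, -0.0627, 0, 0.1475, 0.01, 0.05, -0.0627, 0, 0.1475, 0.01, 0.05, -0.0627, 0, 0.1475, 0.01]' --force 3

```text
time: 55.8
position: [0.4749, -0.1724, 0.0374]
tool_rot: [0.668, 0.744, 0.01, 0.003]
ft_force: [0.4, 0.3, -0.2]
grip_width: 0.0645
```

Emit:
send_rows --steps '[0.05, 0, 0, 0, 0, 0.05, 0, 0, 0, 0, 0.05, 0, 0, 0, 0]' --force 3

```text
time: 56.18
position: [0.4752, -0.1724, 0.038]
tool_rot: [0.668, 0.744, 0.01, 0.004]
ft_force: [0.5, 0.8, 5.3]
grip_width: 0.0565
```

Emit:
send_rows --steps '[0.05, 0.002, 0, 0.003, 0, 0.05, 0.008, 0, 0.003, 0, 0.05, 0.015, 0, 0.003, 0, 0.05, 0.023, 0, 0.004, 0, 0.05, 0.031, 0, 0.006, 0, 0.05, 0.038, 0, 0.009, 0, 0.05, 0.045, 0, 0.013, 0, 0.05, 0.052, 0, 0.018, 0]' --force 3

```text
time: 57.18
position: [0.4698, -0.12, 0.02]
tool_rot: [0.668, 0.744, 0.01, 0.003]
ft_force: [-0.6, -2.0, 0.9]
grip_width: 0.056
```

```bash
python3 -c "
from h import *
to(.474,-.172,.036,96.2)
c=snap('side','24');crop(c,280,120,420,240,5,'s24')"
```

```text
t 57.17 pos [ 0.4698 -0.12    0.02  ] yaw 96.19 tilt 1.22 F [-0.6 -2.   0.9] w 0.056
SHIFT [-0.052  -0.0011 -0.0164] turn -0.0
```

View pics/s24.png

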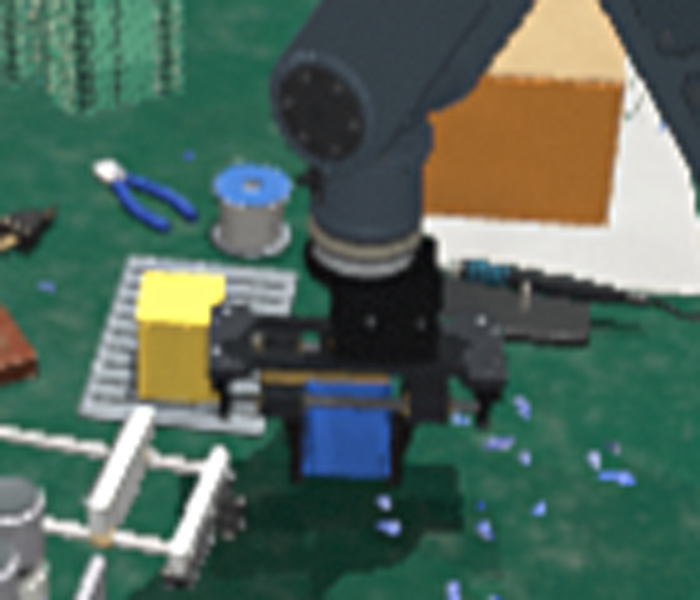

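Emit:
send_rows --steps '[0.05, 0.005, 0, 0.004, 0, 0.05, 0.006, 0, 0.005, 0, 0.07, 0.006, 0, 0.005, 0, 0.087, 0.006, 0, 0.005, 0, 0.087, 0.006, 0, 0, 0, 0.087, 0.006, 0, -0.05, 0, 0.087, 0.03, 0, -0.1, 0, 0.087, 0.06, 0, -0.15, 0]'

```text
time: 58.22
position: [0.4599, -0.061, 0.1718]
tool_rot: [0.668, 0.744, 0.01, 0.003]
ft_force: [0.6, -0.6, 0.1]
grip_width: 0.0866
```

```bash
python3 -c "
from h import *
c=snap('side','25');crop(c,280,120,420,240,5,'s25');c=snap('top','25')
cup('25','b',(.4,.54,-.25,0),.06);cup('25','y',(.5,.7,-.35,-.1),.06)
to(.47,-.13,.1,96)"
```

```text
top b 92 z [0.031 0.069 0.075] min [ 0.465 -0.147  0.02 ] max [ 0.501 -0.094  0.484] | hi 83 (array([ 481.8, -121.9]), array([31.7, 53.6]), 6.9)
side b 430 z [0.01  0.059 0.072] min [ 0.439 -0.153  0.008] max [ 0.499 -0.088  0.074] | hi 209 (array([ 468.8, -123.1]), array([56.1, 64.3]), 5.7)
top y 49 z [0.016 0.051 0.075] min [ 0.568 -0.254  0.013] max [ 0.621 -0.205  0.077] | hi 16 (array([ 584. , -217.9]), array([70.5, 33.3]), 43.7)
side y 316 z [0.012 0.066 0.077] min [ 0.566 -0.268  0.009] max [ 0.623 -0.197  0.079] | hi 169 (array([ 594.5, -232.7]), array([55.3, 70.4]), 2.6)
t 58.33 pos [ 0.4617 -0.0598  0.1748] yaw 96.35 tilt 1.55 F [-0.3 -0.5 -0.6] w 0.0871
SHIFT [-0.0711 -0.0014  0.0744] turn 0.006
```

View pics/s25.png

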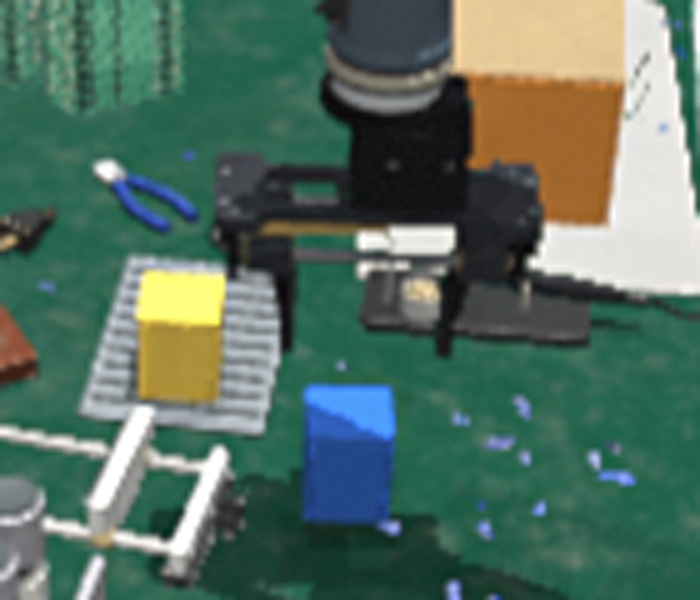

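```bash
python3 -c "
from h import *
to(.469,-.1215,.036,96)"
```

```text
t 58.33 pos [ 0.4617 -0.0598  0.1748] yaw 96.35 tilt 1.55 F [-0.3 -0.5 -0.6] w 0.0871
SHIFT [-0.0629 -0.0032  0.1384] turn 0.006
```

Emit:
send_rows --steps '[0.087, -0.03, 0, 0.02, 0, 0.087, -0.06, -0.002, 0.045, 0.006, 0.087, -0.063, -0.003, 0.08, 0.006, 0.087, -0.063, -0.003, 0.12, 0.006, 0.087, -0.063, -0.003, 0.138, 0.006, 0.07, -0.063, -0.003, 0.1384, 0.006, 0.05, -0.063, -0.003, 0.1384, 0.006, 0.045, -0.063, -0.003, 0.1384, 0.006]' --force 15

```text
time: 59.32
position: [0.4697, -0.1219, 0.0369]
tool_rot: [0.669, 0.743, 0.012, 0.007]
ft_force: [0.5, -0.1, 0.8]
grip_width: 0.0645
```

Emit:
send_rows --steps '[0.045, 0, 0, 0, 0, 0.045, 0, 0, 0, 0, 0.045, 0, 0, -0.01, 0, 0.045, 0, 0, -0.03, 0, 0.045, 0, 0, -0.05, 0, 0.045, 0, 0, -0.075, 0, 0.045, 0, 0, -0.1, 0, 0.045, 0, 0, -0.1, 0]' --force 15

```text
time: 60.32
position: [0.4682, -0.1232, 0.1388]
tool_rot: [0.669, 0.743, 0.013, 0.01]
ft_force: [0.6, -1.0, -0.4]
grip_width: 0.0562
```

```bash
python3 -c "
from h import *
c=snap('side','26');crop(c,280,120,420,240,5,'s26')
to(.592,-.334,.137,92)"
```

```text
t 60.38 pos [ 0.4673 -0.1229  0.1376] yaw 96.01 tilt 1.71 F [-0.6 -0.3 -0.9] w 0.0564
SHIFT [-0.223   0.1019  0.0028] turn 0.07
```

View pics/s26.png

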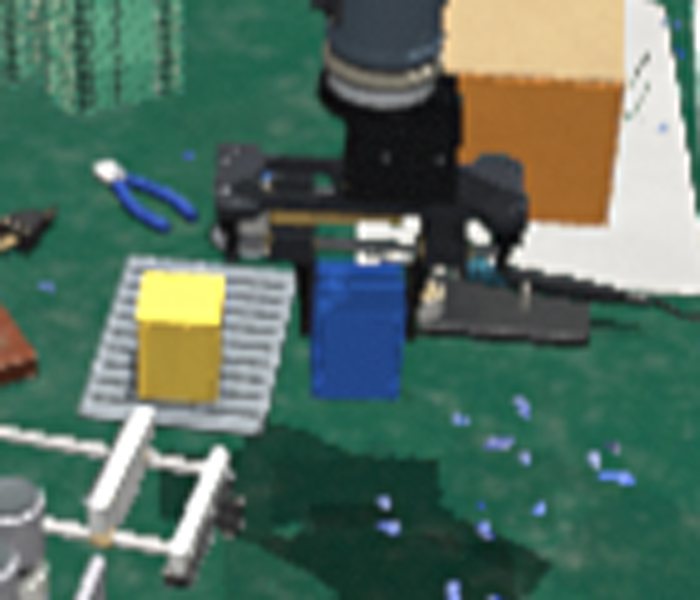

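Emit:
send_rows --steps '[0.045, -0.012, 0.005, 0, 0.01, 0.045, -0.04, 0.018, 0, 0.02, 0.045, -0.08, 0.037, 0, 0.04, 0.045, -0.12, 0.055, 0, 0.06, 0.045, -0.16, 0.073, 0, 0.07, 0.045, -0.2, 0.092, 0, 0.07, 0.045, -0.223, 0.102, 0.002, 0.07, 0.045, -0.223, 0.102, 0.002, 0.07]' --force 15

```text
time: 61.38
position: [0.5923, -0.3362, 0.1358]
tool_rot: [0.695, 0.718, 0.012, 0.008]
ft_force: [0.2, -0.3, -2.3]
grip_width: 0.0564
```

```bash
python3 -c "
from h import *
to(.592,-.334,.041,92)"
```

```text
t 61.38 pos [ 0.5923 -0.3362  0.1358] yaw 91.87 tilt 1.67 F [ 0.2 -0.3 -2.3] w 0.0564
SHIFT [ 0.0016 -0.0029  0.0947] turn -0.002
```

Emit:
send_rows --steps '[0.045, 0, 0, 0.02, 0, 0.045, 0, 0, 0.045, 0, 0.045, 0, -0.001, 0.068, 0, 0.045, 0.001, -0.0025, 0.085, 0, 0.045, 0.001, -0.0025, 0.092, 0, 0.045, 0.001, -0.0025, 0.0945, 0, 0.045, 0.001, -0.0025, 0.095, 0]'

```text
time: 62.25
position: [0.593, -0.3349, 0.0415]
tool_rot: [0.695, 0.718, 0.013, 0.009]
ft_force: [1.3, 0.2, -0.6]
grip_width: 0.0563
```

Emit:
send_rows --steps '[0.06, 0, 0, 0, 0, 0.075, 0, 0, 0, 0, 0.085, 0, 0, 0, 0, 0.087, 0, 0, -0.01, 0, 0.087, 0, 0, -0.05, 0, 0.087, 0, 0, -0.1, 0, 0.087, 0.0, -0.05, -0.15, 0, 0.087, 0.0, -0.11, -0.18, 0]'

```text
time: 63.25
position: [0.4893, -0.3402, 0.2157]
tool_rot: [0.695, 0.719, 0.012, 0.011]
ft_force: [-0.2, -0.3, -0.2]
grip_width: 0.0871
```

Emit:
send_rows --steps '[0.087, 0, -0.03, -0.02, 0, 0.087, -0.03, -0.06, -0.04, 0, 0.087, -0.08, -0.08, -0.04, 0, 0.087, -0.14, -0.1, -0.04, 0, 0.087, -0.2, -0.12, -0.04, 0, 0.087, -0.25, -0.15, -0.04, 0, 0.087, -0.25, -0.15, -0.04, 0]'

```text
time: 64.12
position: [0.3436, -0.5996, 0.2505]
tool_rot: [0.697, 0.717, 0.011, 0.012]
ft_force: [-0.1, 0.9, -0.5]
grip_width: 0.087
```

```bash
python3 -c "
from h import *
to(.592,-.334,.041,92)
c=snap('side','27');crop(c,200,120,440,300,3.3,'s27');c=snap('top','27');crop(c,170,130,430,280,3,'t27')
cup('27','b',(.5,.7,-.39,-.28),.06);cup('27','y',(.5,.7,-.35,-.1),.06)"
```

```text
t 64.12 pos [ 0.3436 -0.5996  0.2505] yaw 91.66 tilt 1.92 F [-0.1  0.9 -0.5] w 0.087
SHIFT [0.2587 0.2488 0.2174] turn -0.006
top b 59 z [0.014 0.048 0.074] min [ 0.566 -0.367  0.009] max [ 0.618 -0.308  0.078] | hi 12 (array([ 579.3, -325.1]), array([76.1, 39. ]), 51.4)
side b 227 z [0.023 0.069 0.077] min [ 0.564 -0.37   0.011] max [ 0.621 -0.302  0.078] | hi 168 (array([ 592.2, -336.6]), array([54.9, 67.4]), 1.5)
top y 48 z [0.014 0.05  0.075] min [ 0.568 -0.255  0.01 ] max [ 0.621 -0.205  0.076] | hi 18 (array([ 583.4, -217.7]), array([70.7, 34.4]), 44.4)
side y 345 z [0.012 0.063 0.077] min [ 0.567 -0.309  0.008] max [ 0.623 -0.197  0.078] | hi 178 (array([ 594.8, -233.3]), array([55.7, 68.7]), 6.8)
```

View pics/s27.png

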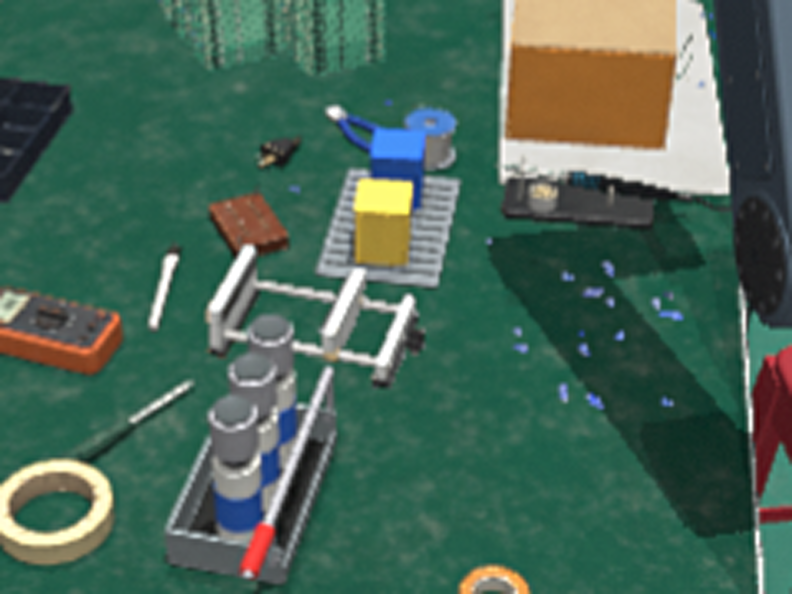

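View pics/t27.png

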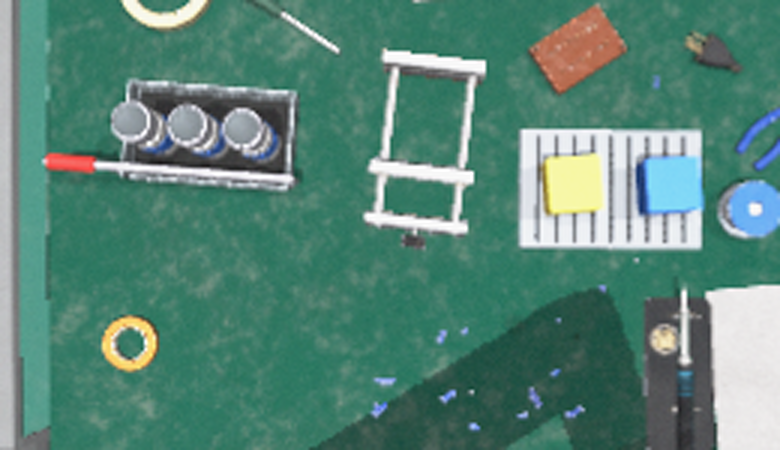

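Emit:
send_rows --steps '[0.087, 0, 0, 0, 0, 0.087, 0, 0, 0, 0, 0.087, 0, 0, 0, 0, 0.087, 0, 0, 0, 0]'

```text
time: 64.72
position: [0.3466, -0.5948, 0.2507]
tool_rot: [0.695, 0.719, 0.013, 0.011]
ft_force: [-0.3, -0.4, 0.7]
grip_width: 0.087
```

```bash
python3 - <<'E'
from h import *
c=snap('top','28');s=snap('side','28')
a=load('top','0')
d=cv2.absdiff(a['color'],c['color']).max(-1)
for n,(u0,v0,u1,v1) in dict(tape=(200,230,226,258),fixture=(343,128,382,162),spool=(408,188,436,212)).items(): print(n,'mean diff',d[v0:v1,u0:u1].mean())
V=cloud(s);W=cloud(c)
from scipy.optimize import least_squares
for sy in(.055,0,-.055):
    g=cad(0,sy)
    m=(np.hypot(W[...,0]-g[0],W[...,1]-g[1])<.03)&(W[...,2]>.155);p=W[m]
    top=cv2.minEnclosingCircle(p[:,:2].astype(np.float32))[0]
    m=(np.hypot(V[...,0]-g[0],V[...,1]-g[1])<.03)&(V[...,2]>.05)&(V[...,2]<.1);q=V[m]
    b=least_squares(lambda x:np.hypot(q[:,0]-x[0],q[:,1]-x[1])-.02,g).x if len(q)>8 else None
    print(sy,'head',np.round(top,4),'z',np.round(p[:,2].max(),3),'body',b)
from rig import hand_in
hand_in()
E
```

```text
tape mean diff 2.782967032967033
fixture mean diff 2.8582202111613877
spool mean diff 2.7961309523809526
0.055 head [0.6609 0.206 ] z 0.165 body [0.66061948 0.20589587]
0 head [0.6559 0.1516] z 0.164 body [0.65650355 0.15189774]
-0.055 head [0.6507 0.0977] z 0.165 body [0.6514063  0.09830847]
the job is handed in; nothing more can be done
```

I finished the whole task and handed it in at about 65 s of the 210 s allowed. `hand_in()` gives no verdict, so the results below rest on my own checks.

- **Keeper bar:** I swung it down by its red sleeve to about 1.1 rad, then led it back up. At the end it stopped moving while the push rose to 16 N, so I take it to be on its upper stop. The last pictures show it up.
- **Dispensers:** All three were present and now stand in the caddy. Each head sits over its body to within about 1 mm, so they are upright. I found the caddy about 5 mm further back than I first measured, so they stand slightly forward of centre but well inside the limits.
- **Cups:** I tipped each cup over twice on the bench with a light pinch, then carried it to the mat. They stand mouth-down at about (0.595, -0.234) and (0.592, -0.336). Their tops are level, and their middles are well inside the mat edges.
- **Bystanders:** The test fixture, solder spool and tape roll show no visible change between the first and last pictures.

One measurement disagreed: at the start the sleeve sat about 7 mm further forward than it does now. The bar was probably not quite fully home at first. The tool also leaned by up to about 2 degrees during the run, which had no visible effect.

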